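# Chuck the flat-headed boring bit

## Robot

A 6-joint arm with a two-finger parallel gripper is mounted at the origin on the work surface. World frame = base frame: x ahead of the robot, y to its left, z up, the work surface at z = 0. Lengths are in m, angles in rad, forces in N, time in s.
With the tool pointing down it reaches from about 0.3 to 0.775 m from the base axis. Payload 14.6 kg.
Tool frame: the origin (TCP) lies at the very end of the fingers, on their centre line; the grasp point (between the pads) lies 19 mm behind it; x points along the fingers, y is the direction in which the jaws open and shut, and the axes are right-handed (so a half turn about x gives the same grasp; the last joint's range is limited). The gripper opens to 94 mm and grips with 3 to 60 N. Pads are 16 mm wide; open, the fingers measure 119 mm over their backs; the gripper's body (75 mm by 177 mm) begins 78 mm behind the grasp point.
Start: joints at [1.122, 0.3, 1.521, -0, 1.321, -0.067], TCP at [0.205, 0.51, 0.205] pointing down, gripper open.
Joint ranges: [-3.03, 3.03], [-0.79, 2.21], [0.23, 2.52], [-1.04, 4.18], [0, 3.07], [-2.55, 2.55]. Speed limits (rad/s): [2.22, 2.22, 2.57, 3.14, 3.14, 3.14].

## Interface

Orientations are given as [roll, pitch, yaw] about the fixed x, y, z axes, in that order (R = Rz(yaw) Ry(pitch) Rx(roll)).
In Python, from station import ctrl, viewer, hand_in gives the robot as it stands. The module is installed in compiled form; this text tells all that it offers.
- The arm moves only by the tool play_rows, never from a script. Its argument "deltas" is a list that holds one entry, the list of rows, each a list of 7 numbers: the shift along the tool's x, y, z in mm, then the turn, a rotation vector about the tool's x, y, z in rad, then the finger opening in mm, from 0 to 94. In form: [[[dx, dy, dz, ax, ay, az, gripper], ...]]. A call has 1 to 10 rows; each row shifts and turns the commanded pose from where the row before left it, along the tool's axes as they then stand; what a row does not reach is not made up. A row lasts 1/10 s, in which the tool goes at most 50 mm and 8.59 degrees, less where a joint would pass 70% of its speed; a pose out of reach is approached as far as the arm can. A call with a gripper value outside its range is refused whole. The fingers move at their own pace and stop on an object; "grip_force" is the grip in N (left out, the last holds). Time passes only in rows, so rows that do not move let the fingers close. It gives the time, the measured TCP pose, the force and the opening at its end, in the units of the state.
- ctrl.get_obs(): the state, without advancing time (a new reading comes with each control period).
- viewer.camera(name): name is "scene" or "top" or "wrist"; returns a dict with "img" (420x560x3 uint8, red, green, blue), "fx", "fy", "cx", "cy" (pixels), "rvec" (rotation vector, rad) and "tvec" (3), from world to camera coordinates, as OpenCV has them. Camera axes: x right, y down, z forward; pixel columns grow to the right and rows downward; lengths in m; the calibration is good to about 2 mm. A picture is of the moment at which its call begins. There is no depth.
- hand_in(): hands the job in, once; it reports no verdict.
The state is a dict: "time_s": time; "qpos": joint angles; "joint_vel": joint speeds; "tau": joint torques, N m; "ee_pos": TCP position; "eef_rot": TCP orientation; "force": force on the tool from outside, world axes, zero at the start; "moment": the same for the moment, N m; "grip_width": finger opening in m.
Only numpy, scipy, OpenCV 4.12 (cv2) and the standard library are available. Lean on these libraries where they do the work, as an engineer would, in place of code of your own. Each camera call takes 0.05 s, during which the arm holds its last target.

## Task

Fit the flat-headed boring bit in the leaning chuck: first turn the chuck's sleeve to open its jaws all the way, then take the flat-headed bit from the wooden rack and set it shank first all the way down in the chuck, and turn the sleeve back until the three jaws hold the bit tight. Leave the other two bits standing in the rack and do not knock over the oil bottle.

Things in the scene. Friction and masses are not known exactly. Their poses are not given: they have to be found in the camera images.
- chuck: Fixed green cast stand that carries the chuck, base plate 190 x 140 mm, 24 mm thick. Origin on the table; the plate is centred 60 mm along its +x, z is up. The chuck on it leans 0.56 rad (32 deg) from vertical towards the stand's own -x side; its mouth is about 150 mm over the table.
- chuck_seat (a point): Centre of the flat floor inside the chuck, on the chuck's axis, where the end of a fully inserted shank comes to rest; the lowest 14 mm above it is a pocket 19 mm across that centres the shank. Its z is the chuck's axis, pointing out of the mouth (up and leaning 0.56 rad).
- chuck_mouth (a point): Centre of the front (upper) rim of the sleeve, on the axis, 45 mm out from the seat; same axes as the seat. The sleeve is a round ribbed steel tube 58 mm in outer diameter and 41 mm long, 4 to 45 mm out from the seat. The three jaw tips stand 4 mm further out than the rim.
- chuck_sleeve (a joint): Turn of the sleeve about the chuck's axis, rad. 0 = jaws closed to a 12 mm opening, 1.5 (stop) = fully open, 22 mm; the three jaws move together, 3.33 mm each per rad. Grows counterclockwise seen looking into the mouth (positive about the point's z); clockwise closes. Stiff (friction 0.25 N m), stays where left. On the 16 mm shank jaws touch at about 0.60; see jaw0 for tightness.
- jaw0: The lowest of three steel jaws inside the sleeve, 9 mm radially x 16 mm wide, 20 to 49 mm out from the seat; origin on the axis at the seat when closed, x radially outward. For a firm hold turn the sleeve on clockwise some 0.2 to 0.4 rad past touching the shank (it gives a little and resists more and more); let go, it springs back to about 0.43 to 0.50 and stays.
- jaw1: The second jaw, 120 degrees round; same shape.
- jaw2: The third jaw, 240 degrees round; same shape.
- rack: Fixed wooden block 90 (its x) x 270 (its y) x 50 mm high, origin centre of underside. Three square holes 18 mm wide and 40 mm deep in a row along its y at -85, 0 and +85 mm; each holds a bit standing on its shank, shank end 10 mm above the table.
- flat_bit: Steel boring bit with a flat-topped cylindrical head: 38 mm diameter, 22 mm high, on a 16 mm diameter shank 63 mm long with a domed end; 3 mm spur on top; 88 mm in all, about 0.22 kg. Origin at the centre of the shank's end, z along the bit to the head. It is the one bit with a broad flat head, and stands in any of the three holes.
- cone_bit: Steel countersink bit, same shank, pointed conical head 30 mm diameter and 30 mm high. Origin at the shank's end. To be left in the rack.
- auger_bit: Slender steel auger bit, same shank, spiral 19 mm wide and 62 mm high above it. Origin at the shank's end. To be left in the rack.
- oil_bottle: Grey plastic oil bottle with black cap, 54 mm diameter, 150 mm tall, standing loose on the table; origin centre of underside. Must stay standing.

How it is judged:
By the outcome, as a careful person would: the job done as asked, in the order asked, and still so for the second after the job is handed in, with the robot touching nothing.
It also fails if it takes over 67 s, if anything falls off the work surface, if the arm or the gripper's body presses on something with over 40 N, if the wrist force passes 120 N, or if a joint passes its speed limit or range.

## Working session

There is one attempt and no reset: what is moved stays moved. The work goes in short steps, Python scripts to look and compute and a tool call to move; the robot and the scene stay as the last step left them, time stands still between calls to the robot, and variables do not carry over. Pictures are saved under pics/ and viewed, and the job is handed in when it is done.

Besides the shell and the picture viewer there is one more tool, called after ">>>" as name(argument=value, ...), one argument or row to a line, values as JSON. play_rows: Moves the arm, as the interface text tells. Its arguments: {"type":"object","properties":{"deltas":{"type":"array","items":{"type":"array","items":{"type":"array","items":{"type":"number"}}}},"grip_force":{"type":"number"}},"required":["deltas"]}

```bash
mkdir -p pics; python3 - <<'E'
from station import ctrl, viewer
import cv2
print(ctrl.get_obs())
for n in ["scene","top","wrist"]:
    c=viewer.camera(n); print(n,c["fx"],c["cx"],c["cy"],c["rvec"],c["tvec"])
    cv2.imwrite(f"pics/{n}0.png",c["img"][:,:,::-1])
E
```

```text
{'time_s': 0.0, 'qpos': array([ 1.12241145e+00,  3.00459681e-01,  1.52158301e+00,  1.54993452e-05,
        1.32067004e+00, -6.65997070e-02]), 'joint_vel': array([ 0.00268767,  0.00039057, -0.00117789,  0.00045785, -0.00132113,
       -0.00125932]), 'tau': array([ 5.00183305e-04, -5.31796432e+01, -3.52741635e+01,  7.08833733e-02,
        2.42892362e-02, -1.09534203e-04]), 'ee_pos': array([0.20480555, 0.51017034, 0.20489177]), 'eef_rot': array([-1.6507985 ,  1.56967615, -2.03258752]), 'force': array([-0.24112927,  0.55299848,  0.2692024 ]), 'moment': array([-0.0352068 , -0.05171999,  0.02121712]), 'grip_width': 0.09393315756960521}
scene 439.03881758664323 283.56899574580643 207.98468351963 [ 1.45444344  2.26731472 -0.76901839] [ 0.20734527 -0.36343202  1.22532536]
top 467.19488849771665 282.82231269488085 207.18140908945128 [ 2.12993716 -2.11674643  0.18666316] [0.04952898 0.61067923 0.98157037]
wrist 307.21722580686804 279.33072893642776 212.32831323365582 [-2.44108253 -1.65025267 -0.19134355] [-0.55048841 -0.02345545  0.38706654]
```

View pics/scene0.png

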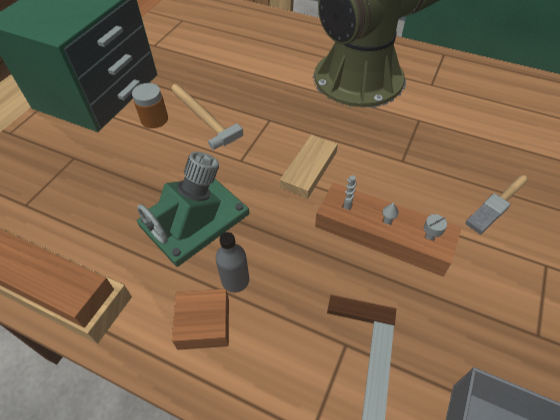

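View pics/top0.png

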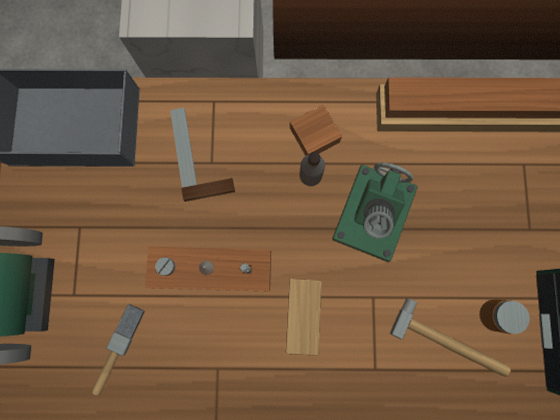

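View pics/wrist0.png

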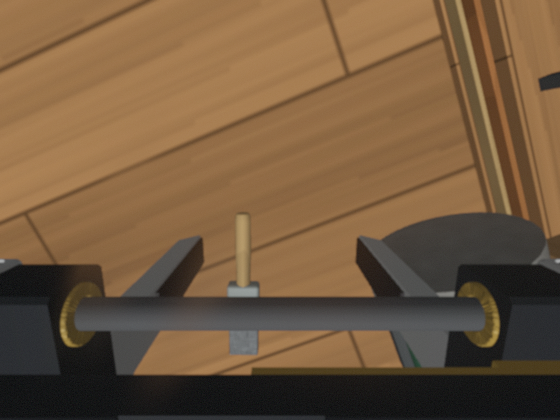

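The scene view shows the chuck stand (mouth near 202,162), the bottle (232,265) and the rack with the flat bit nearest its right end (435,225). The top view shows the same: mouth (378,222), bottle cap (314,158), flat bit (164,267). Next I'll make enlarged crops.

```bash
cat > h.py <<'E'
import numpy as np, cv2
from scipy.spatial.transform import Rotation as R
from scipy.optimize import least_squares
def cam(c): 
    return dict(K=np.array([[c["fx"],0,c["cx"]],[0,c["fy"],c["cy"]],[0,0,1]]),r=np.array(c["rvec"],float),t=np.array(c["tvec"],float))
def proj(c,P): return cv2.projectPoints(np.atleast_2d(np.array(P,float)),c["r"],c["t"],c["K"],None)[0][:,0]
def tri(obs): # list of (cam,uv)
    A=[]
    for c,uv in obs:
        M=c["K"]@np.c_[R.from_rotvec(c["r"]).as_matrix(),c["t"]]
        A+= [uv[0]*M[2]-M[0],uv[1]*M[2]-M[1]]
    X=np.linalg.svd(np.array(A))[2][-1]; X=X[:3]/X[3]
    return X,[proj(c,X)[0]-uv for c,uv in obs]
def onz(c,uv,z):
    Rm=R.from_rotvec(c["r"]).as_matrix(); d=Rm.T@np.linalg.inv(c["K"])@[uv[0],uv[1],1]; o=-Rm.T@c["t"]
    return o+d*(z-o[2])/d[2]
def crop(img,u0,v0,u1,v1,k,fn):
    im=img[v0:v1,u0:u1,::-1]; cv2.imwrite(fn,cv2.resize(im,None,fx=k,fy=k,interpolation=cv2.INTER_CUBIC))
E
python3 - <<'E'
from station import ctrl, viewer
from h import *
s=viewer.camera("scene");t=viewer.camera("top")
np.save("c.npy",dict(scene=cam(s),top=cam(t)),allow_pickle=True)
crop(s["img"],130,140,260,270,6,"pics/s_chuck.png")
crop(t["img"],325,155,425,265,5,"pics/t_chuck.png")
crop(s["img"],310,170,470,275,5,"pics/s_rack.png")
crop(t["img"],140,235,280,300,5,"pics/t_rack.png")
for n in (s,t):
  print(proj(cam(n),[[0,0,0],[.5,0,0],[.5,.3,0],[.5,-.3,0]]))
E
```

```text
[[357.86160931  77.7655847 ]
 [282.57585079 207.4938319 ]
 [419.26753614 257.15195714]
 [166.47007504 165.31427183]]
[[306.39646284 497.8444336 ]
 [305.87814952 259.01320253]
 [175.33653408 258.18462164]
 [436.92567116 259.84499455]]
```

View pics/s_chuck.png

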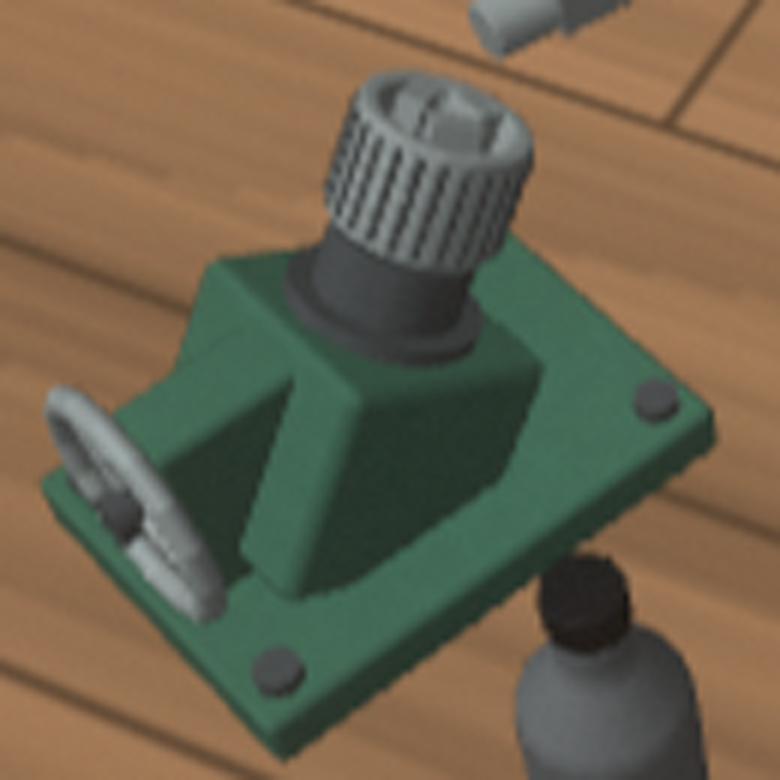

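View pics/t_chuck.png

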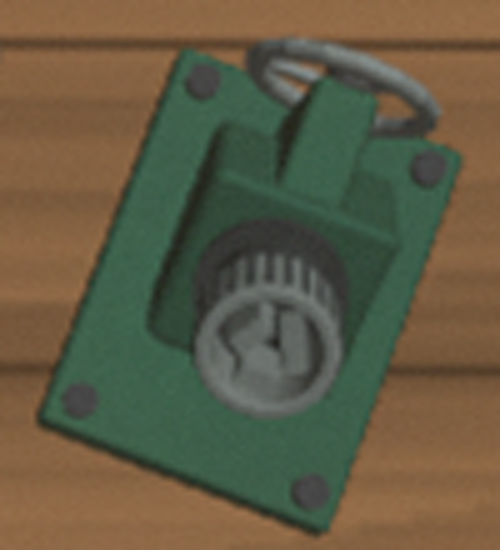

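View pics/s_rack.png

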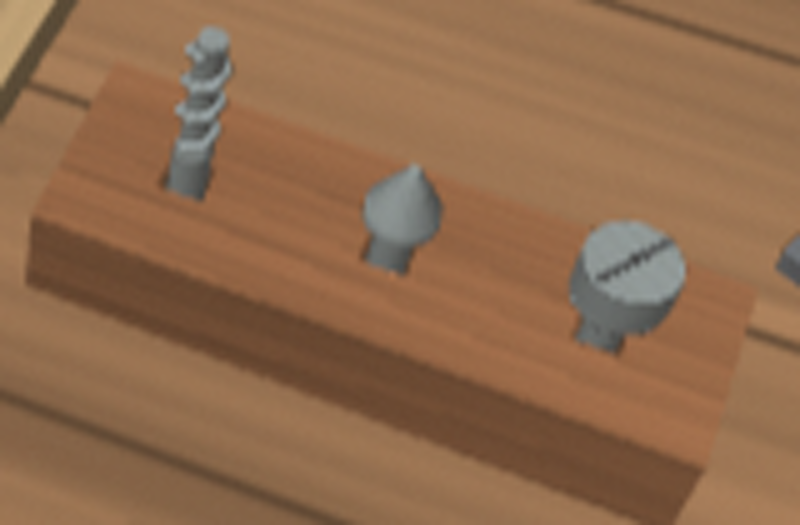

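View pics/t_rack.png

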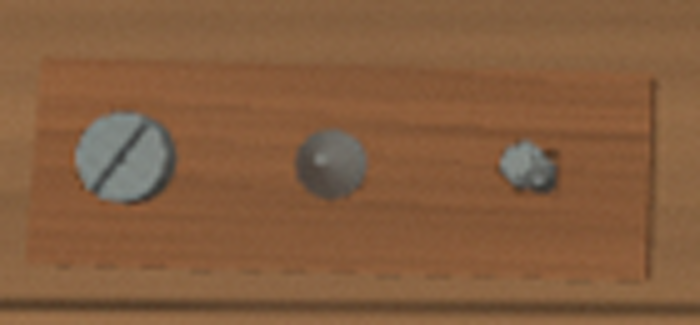

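```bash
python3 - <<'E'
from h import *
C=np.load("c.npy",allow_pickle=True).item(); S,T=C["scene"],C["top"]
print("head top",tri([(T,np.array([163.8,266.4])),(S,np.array([436.8,222.4]))]))
print("mouth",tri([(T,np.array([378.4,225.3])),(S,np.array([204.2,160]))]))
print("bottle cap",tri([(T,np.array([314,158])),(S,np.array([228,237]))]))
L=np.array([[-35,70,24],[155,70,24],[155,-70,24],[-35,-70,24]])/1e3
tp=np.array([[333.4,238],[362,165],[417,185.4],[389.4,261]])
sp=np.array([[248.7,208.7],[177.2,264.2],[137.5,220]])
def W(p): return L@R.from_euler('z',p[2]).as_matrix().T+[p[0],p[1],0]
f=lambda p: np.r_[(proj(T,W(p))-tp).ravel(),(proj(S,W(p)[:3])-sp).ravel()]
r=least_squares(f,[.55,-.15,-.37]);print("stand",r.x,f(r.x).round(1))
# rack
L2=np.array([[-45,135,50],[45,135,50],[45,-135,50],[-45,-135,50]])/1e3
t2=np.array([[25,262],[42,60],[655,78],[645,278]])/5+[140,235]
def W2(p): return L2@R.from_euler('z',p[2]).as_matrix().T+[p[0],p[1],0]
f=lambda p:(proj(T,W2(p))-t2).ravel()
r=least_squares(f,[.48,.2,0]);print("rack",r.x,f(r.x).round(1))
print(r.x[:2]+R.from_euler('z',r.x[2]).as_matrix()[:2,1]*.085)
s2=np.array([[703,470],[755,298],[118,68],[35,218]])/5+[310,170];print(proj(S,W2(r.x))-s2)
E
```

```text
head top (array([0.47596278, 0.3033303 , 0.09076774]), [array([-0.63883312,  0.09278845]), array([-0.80779041, -0.02771083])])
mouth (array([ 0.55768446, -0.13883757,  0.14394515]), [array([-0.4862188 ,  0.24816784]), array([-0.64033894, -0.08471414])])
bottle cap (array([ 0.69594857, -0.00947308,  0.14853219]), [array([-0.637089  ,  0.28841389]), array([-0.9736719 , -0.11612388])])
stand [ 0.55167955 -0.13366331 -0.37126143] [-2.4  0.7 -2.3 -1.9 -0.2 -0.7  0.1  0.6  0.8 -1.5 -2.  -2.2 -2.1 -0.4]
rack [ 0.4739647   0.21513478 -0.02186142] [-0.1  0.4 -0.1 -0.6 -0.2 -0.8  0.4  0.9]
[0.47582277 0.30011447]
[[  9.29347178 -38.02100277]
 [-11.90838102  32.46234348]
 [-18.84974143  27.57414362]
 [ 14.73070203 -33.02163417]]
```

```bash
cat >> h.py <<'E'
MOUTH=np.array([.5577,-.1388,.1445]); YAW=-.371; LEAN=.56
def axis(): return R.from_euler('z',YAW).apply([-np.sin(LEAN),0,np.cos(LEAN)])
def toolR(phi,up=None,flip=1):
    """x = -axis ; y horizontal (sign flip) turned by phi about x"""
    a=axis() if up is None else np.array(up,float)
    x=-a; h=R.from_euler('z',YAW).apply([0,1,0])*flip
    y=h-x*(h@x); y/=np.linalg.norm(y)
    return R.from_matrix(np.c_[x,y,np.cross(x,y)])*R.from_euler('x',phi)
def now():
    from station import ctrl
    o=ctrl.get_obs(); return np.array(o["ee_pos"]),R.from_euler('xyz',o["eef_rot"]),o
def plan(p,Rt,n=None,vmax=45,wmax=.14):
    p0,R0,o=now(); w=(R0.inv()*Rt).as_rotvec(); D=(np.array(p)-p0)*1e3
    if n is None: n=int(max(1,np.ceil(np.linalg.norm(D)/vmax),np.ceil(np.linalg.norm(w)/wmax)))
    print("n",n,"D",D.round(1),"w",w.round(3),"q",o["qpos"].round(2),"t",round(o["time_s"],2))
    for k in range(n):
        s=(R0*R.from_rotvec(w*k/n)).inv().apply(D/n)
        print(np.r_[s.round(1),(w/n).round(3)].tolist())
E
python3 - <<'E'
from h import *
p,Rc,o=now(); print(Rc.as_matrix().round(3)); print(axis())
for f in(1,-1):
  plan(MOUTH+axis()*.10,toolR(0,flip=f))
c=np.load("c.npy",allow_pickle=True).item()
E
```

```text
[[-0.     0.373  0.928]
 [-0.001  0.928 -0.373]
 [-1.    -0.001 -0.   ]]
[-0.49504709  0.19258027  0.84725511]
n 16 D [ 303.3 -629.8   24. ] w [-0.01  -0.56   0.004] q [ 1.12  0.3   1.52 -0.    1.32 -0.07] t 0.25
[-1.5, -29.5, 32.3, -0.001, -0.035, 0.0]
[-0.4, -29.5, 32.3, -0.001, -0.035, 0.0]
[0.8, -29.5, 32.2, -0.001, -0.035, 0.0]
[1.9, -29.5, 32.2, -0.001, -0.035, 0.0]
[3.0, -29.6, 32.1, -0.001, -0.035, 0.0]
[4.1, -29.6, 31.9, -0.001, -0.035, 0.0]
[5.2, -29.6, 31.7, -0.001, -0.035, 0.0]
[6.3, -29.6, 31.5, -0.001, -0.035, 0.0]
[7.4, -29.6, 31.3, -0.001, -0.035, 0.0]
[8.5, -29.7, 31.0, -0.001, -0.035, 0.0]
[9.6, -29.7, 30.6, -0.001, -0.035, 0.0]
[10.6, -29.7, 30.3, -0.001, -0.035, 0.0]
[11.7, -29.7, 29.9, -0.001, -0.035, 0.0]
[12.7, -29.7, 29.4, -0.001, -0.035, 0.0]
[13.7, -29.8, 28.9, -0.001, -0.035, 0.0]
[14.7, -29.8, 28.4, -0.001, -0.035, 0.0]
n 23 D [ 303.3 -629.8   24. ] w [3.009 0.006 0.865] q [ 1.12  0.3   1.52 -0.    1.32 -0.07] t 0.25
[-1.0, -20.5, 22.4, 0.131, 0.0, 0.038]
[-1.8, -17.3, 24.9, 0.131, 0.0, 0.038]
[-2.3, -13.9, 27.0, 0.131, 0.0, 0.038]
[-2.8, -10.1, 28.5, 0.131, 0.0, 0.038]
[-3.1, -6.2, 29.6, 0.131, 0.0, 0.038]
[-3.3, -2.2, 30.2, 0.131, 0.0, 0.038]
[-3.3, 1.9, 30.2, 0.131, 0.0, 0.038]
[-3.2, 5.9, 29.7, 0.131, 0.0, 0.038]
[-2.9, 9.9, 28.6, 0.131, 0.0, 0.038]
[-2.4, 13.6, 27.1, 0.131, 0.0, 0.038]
[-1.9, 17.1, 25.1, 0.131, 0.0, 0.038]
[-1.2, 20.3, 22.6, 0.131, 0.0, 0.038]
[-0.3, 23.1, 19.8, 0.131, 0.0, 0.038]
[0.6, 25.5, 16.6, 0.131, 0.0, 0.038]
[1.6, 27.4, 13.1, 0.131, 0.0, 0.038]
[2.6, 28.8, 9.4, 0.131, 0.0, 0.038]
[3.7, 29.7, 5.6, 0.131, 0.0, 0.038]
[4.8, 30.0, 1.7, 0.131, 0.0, 0.038]
[6.0, 29.7, -2.2, 0.131, 0.0, 0.038]
[7.1, 29.0, -6.1, 0.131, 0.0, 0.038]
[8.1, 27.6, -9.8, 0.131, 0.0, 0.038]
[9.1, 25.8, -13.3, 0.131, 0.0, 0.038]
[10.1, 23.5, -16.5, 0.131, 0.0, 0.038]
```

>>> play_rows(
  deltas=[
    [[-1.5,-29.5,32.3,0,-0.035,0,94],[-0.4,-29.5,32.3,0,-0.035,0,94],[0.8,-29.5,32.2,0,-0.035,0,94],[1.9,-29.5,32.2,0,-0.035,0,94],[3,-29.6,32.1,0,-0.035,0,94],[4.1,-29.6,31.9,0,-0.035,0,94],[5.2,-29.6,31.7,0,-0.035,0,94],[6.3,-29.6,31.5,0,-0.035,0,94],[7.4,-29.6,31.3,0,-0.035,0,94],[8.5,-29.7,31,0,-0.035,0,94]],
  ],
)

```text
time_s: 1.25
ee_pos: [0.3937, 0.1145, 0.2208]
eef_rot: [-0.0, 1.219, -0.382]
force: [1.2, 0.4, 0.3]
grip_width: 0.0941
```

>>> play_rows(
  deltas=[
    [[9.6,-29.7,30.6,0,-0.035,0,94],[10.6,-29.7,30.3,0,-0.035,0,94],[11.7,-29.7,29.9,0,-0.035,0,94],[12.7,-29.7,29.4,0,-0.035,0,94],[13.7,-29.8,28.9,0,-0.035,0,94],[14.7,-29.8,28.4,0,-0.035,0,94],[0,0,0,0,0,0,94]],
  ],
)

```text
time_s: 1.95
ee_pos: [0.5055, -0.1246, 0.2293]
eef_rot: [-0.001, 1.01, -0.387]
force: [-0.5, -0.2, 0.5]
grip_width: 0.0942
```

```bash
python3 - <<'E'
from station import viewer
from h import *
w=viewer.camera("wrist"); crop(w["img"],0,0,560,420,1,"pics/w1.png"); c=cam(w); np.save("w1.npy",c,allow_pickle=True)
print(proj(c,[MOUTH]), "cam pos", -R.from_rotvec(c["r"]).inv().apply(c["t"]))
plan(MOUTH+axis()*.10,toolR(0))
E
```

```text
[[285.77492124 213.62826696]] cam pos [ 0.36627604 -0.06794438  0.34505572]
n 1 D [3.3 3.2 0.1] w [-0.012 -0.001  0.008] q [-0.28 -0.08  1.98 -0.09  0.68 -1.41] t 2.0
[0.9, 4.3, 1.7, -0.012, -0.001, 0.008]
```

View pics/w1.png

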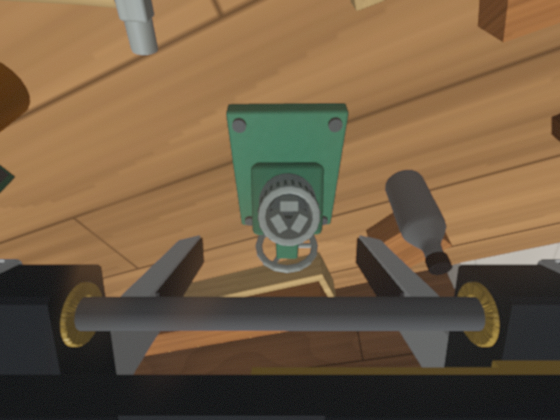

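```bash
python3 - <<'E'
from h import *
im=cv2.imread("pics/w1.png")[:,:,::-1]; c=np.load("w1.npy",allow_pickle=True).item()
big=cv2.resize(im[165:280,230:345,::-1],None,fx=5,fy=5,interpolation=cv2.INTER_CUBIC)
a=axis(); u=R.from_euler('z',YAW).apply([0,1,0]); v=np.cross(a,u)
th=np.linspace(0,2*np.pi,60)
for r,h in((.029,0),):
  P=MOUTH+a*h+r*(np.cos(th)[:,None]*u+np.sin(th)[:,None]*v)
  q=(proj(c,P)-[230,165]+.5)*5
  cv2.polylines(big,[np.round(q).astype(int)],True,(0,0,255),1)
cv2.imwrite("pics/w1c.png",big)
E
```

```text
(no output)
```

View pics/w1c.png

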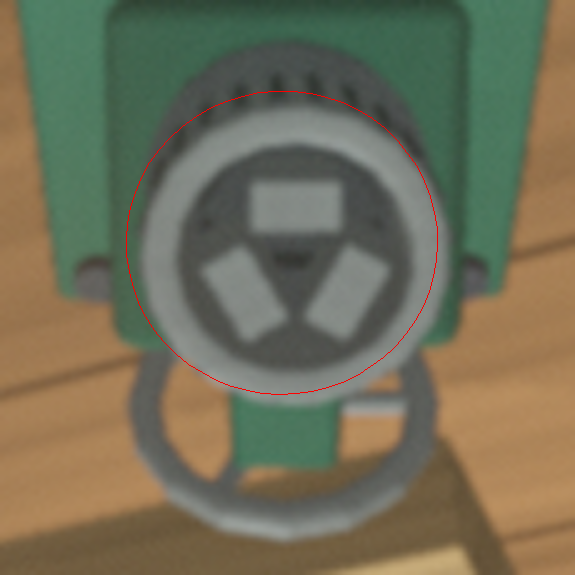

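>>> play_rows(
  deltas=[
    [[0.9,4.3,1.7,0.14,0,0,94],[0,0,0,0.14,0,0,94],[0,0,0,0.14,0,0,94],[0,0,0,0.14,0,0,94],[0,0,0,0.14,0,0,94],[0,0,0,0.14,0,0,94],[0,0,0,0.14,0,0,94],[0,0,0,0.14,0,0,94],[0,0,0,0.14,0,0,94],[0,0,0,0.14,0,0,94]],
  ],
)

```text
time_s: 3.0
ee_pos: [0.5082, -0.1165, 0.2299]
eef_rot: [1.406, 1.011, -0.38]
force: [-0.0, -0.3, -0.3]
grip_width: 0.0938
```

>>> play_rows(
  deltas=[
    [[0,0,0,0.1,0,0,94],[0,0,0,0.1,0,0,94],[0,0,0,0,0,0,94]],
  ],
)

```text
time_s: 3.3
ee_pos: [0.5082, -0.1166, 0.2299]
eef_rot: [1.602, 1.011, -0.38]
force: [-0.4, -0.3, 0.2]
grip_width: 0.094
```

```bash
python3 - <<'E'
from station import viewer
from h import *
w=viewer.camera("wrist"); crop(w["img"],0,0,560,420,1,"pics/w2.png"); c=cam(w); np.save("w2.npy",c,allow_pickle=True)
uv=proj(c,[MOUTH])[0]
print(uv, "cam pos", -R.from_rotvec(c["r"]).inv().apply(c["t"]))
u0,v0=(uv-58).astype(int); print(u0,v0)
crop(w["img"],u0,v0,u0+116,v0+116,5,"pics/w2c.png")
plan(MOUTH+axis()*.10,toolR(1.6))
E
```

```text
[280.51858365 215.5958677 ] cam pos [ 0.44626473 -0.02125018  0.38163365]
222 157
n 1 D [-0.1 -2.7 -0.6] w [-0.006  0.005  0.   ] q [-0.26 -0.07  1.98 -0.1   0.68  0.2 ] t 3.35
[1.0, 0.5, 2.5, -0.006, 0.005, 0.0]
```

View pics/w2.png

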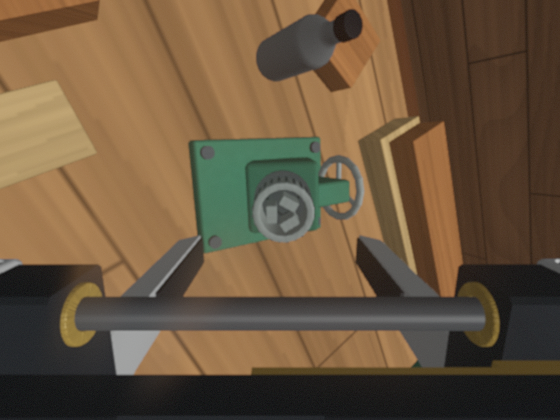

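View pics/w2c.png

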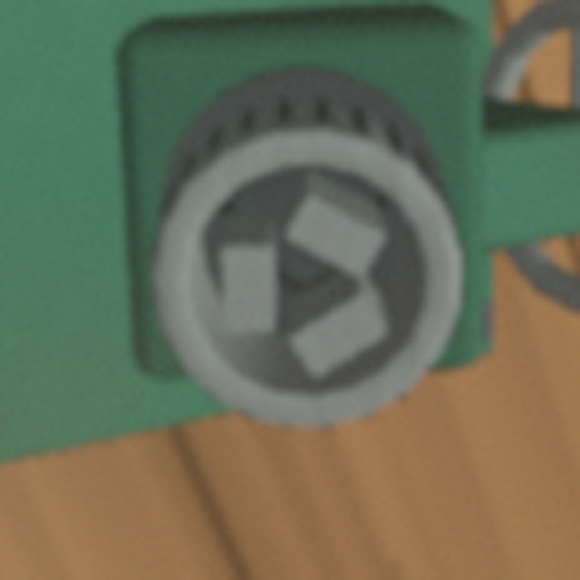

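```bash
python3 - <<'E'
import cv2
a=cv2.imread("pics/w1.png")[90:240,210:370];b=cv2.imread("pics/w2.png")[120:265,180:340]
cv2.imwrite("pics/w1p.png",cv2.resize(a,None,fx=4,fy=4,interpolation=cv2.INTER_CUBIC))
cv2.imwrite("pics/w2p.png",cv2.resize(b,None,fx=4,fy=4,interpolation=cv2.INTER_CUBIC))
E
```

```text
(no output)
```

View pics/w1p.png

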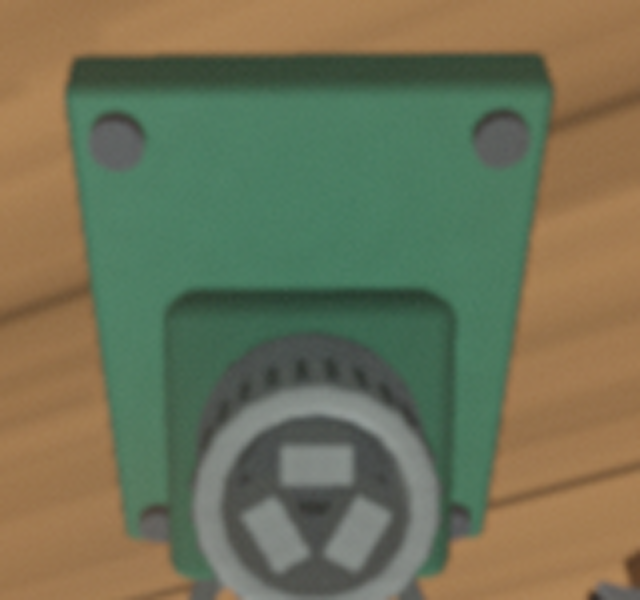

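View pics/w2p.png

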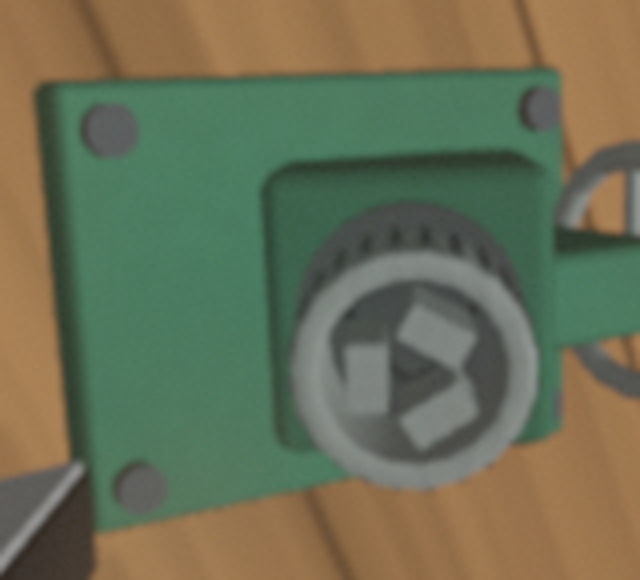

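```bash
cat > fit.py <<'E'
from h import *
C=np.load("c.npy",allow_pickle=True).item(); S,T=C["scene"],C["top"]
W1=np.load("w1.npy",allow_pickle=True).item();W2=np.load("w2.npy",allow_pickle=True).item()
f_=lambda a,k,o:np.array(a)/k-.5+.5/k*0+np.array(o)
L=np.array([[-35,70,24],[155,70,24],[155,-70,24],[-35,-70,24]])/1e3
obs=[(T,[0,1,2,3],np.array([[333.4,238],[362,165],[417,185.4],[389.4,261]])-.4),
(S,[0,1,2],np.array([[248.7,208.7],[177.2,264.2],[137.5,220]])-.4),
(W1,[0,3,2,1],f_([[552,96],[68,94],[128,540],[482,535]],4,[210,90])),
(W2,[0,1,3],f_([[50,88],[557,72],[95,530]],4,[180,120]))]
m=[(T,np.array([378,224.9])),(S,np.array([203.8,159.6])),(W1,np.array([288.7,215.1])),(W2,np.array([283.5,212.1]))]
def model(p):
    Rz=R.from_euler('z',p[2]).as_matrix(); o=np.array([p[0],p[1],0])
    return L@Rz.T+o, Rz@[p[3],p[5]if 0 else 0,p[4]]+o
def run(use):
  def f(p):
    Wc,M=model(p); r=[]
    for k in use:
        r.append((proj(obs[k][0],Wc[obs[k][1]])-obs[k][2]).ravel()); r.append(proj(m[k][0],M)[0]-m[k][1])
    return np.concatenate(r)
  r=least_squares(f,[.55,-.134,-.37,0,.145],loss='soft_l1')
  print(use,r.x.round(4),"mouth",model(r.x)[1].round(4)); return f(r.x),r
for u in ([0,1,2,3],[2,3],[0,1],[0,2,3]):
  e,r=run(u)
  if len(u)!=3: print(e.round(1))
print(tri([m[2],m[3]])); print(tri(m))
E
python3 fit.py
```

```text
[0, 1, 2, 3] [ 0.5536 -0.1343 -0.3777  0.0066  0.1463] mouth [ 0.5598 -0.1368  0.1463]
[-1.8 -0.  -1.2 -2.3  0.8 -0.8  0.6  0.3 -0.9 -0.6  0.4 -0.4 -3.  -1.3
 -2.6  0.2 -0.1  0.5  2.  -3.  -2.7 -1.4 -1.   1.6  0.6  2.2 -0.   0.8
 -0.  -1.7  2.8 -1.5 -0.1  3.4 -1.   0.9]
[2, 3] [ 0.554  -0.1347 -0.3779  0.0095  0.1422] mouth [ 0.5629 -0.1382  0.1422]
[ 1.7 -2.6 -2.8 -1.  -1.1  1.8  0.4  2.5 -0.4  0.2  0.4 -1.6  3.1 -1.3
  0.3  3.5 -0.2 -0.2]
[0, 1] [ 0.5524 -0.1338 -0.3746  0.0074  0.1477] mouth [ 0.5593 -0.1365  0.1477]
[-2.   0.6 -1.6 -1.8  0.5 -0.5  0.5  0.7 -0.9 -0.4  0.9 -0.8 -2.2 -1.6
 -2.   0.   0.1 -0.1]
[0, 2, 3] [ 0.5537 -0.1347 -0.3794  0.0086  0.1436] mouth [ 0.5617 -0.1379  0.1436]
(array([ 0.56268219, -0.13798627,  0.14258899]), [array([-0.2469642 ,  0.27879862]), array([-0.27909536, -0.24683269])])
(array([ 0.55904867, -0.13734945,  0.14677108]), [array([-0.57559816, -0.22991098]), array([-0.16476257,  0.00103535]), array([-0.90000339,  0.80334263]), array([-1.08922906,  1.89499204])])
```

```bash
sed -i 's/^MOUTH=.*/MOUTH=np.array([.5597,-.1369,.1463]); YAW=-.377; LEAN=.56/' h.py; python3 - <<'E'
from h import *
plan(MOUTH-axis()*.028,toolR(1.6),n=5)
E
```

```text
n 5 D [  65.3  -25.6 -107.3] w [-0.001  0.002  0.   ] q [-0.26 -0.07  1.98 -0.1   0.68  0.2 ] t 3.35
[25.6, 0.5, -0.1, -0.0, 0.0, 0.0]
[25.6, 0.5, -0.1, -0.0, 0.0, 0.0]
[25.6, 0.5, -0.1, -0.0, 0.0, 0.0]
[25.6, 0.5, -0.1, -0.0, 0.0, 0.0]
[25.6, 0.5, -0.1, -0.0, 0.0, 0.0]
```

>>> play_rows(
  deltas=[
    [[25.6,0.5,0,0,0,0,94],[25.6,0.5,0,0,0,0,94],[25.6,0.5,0,0,0,0,94],[25.6,0.5,0,0,0,0,94],[13,0.5,0,0,0,0,94],[12.6,0,0,0,0,0,94],[0,0,0,0,0,0,94]],
  ],
  grip_force=15,
)

```text
time_s: 4.05
ee_pos: [0.5732, -0.1434, 0.1211]
eef_rot: [1.597, 1.013, -0.382]
force: [-0.6, 0.2, -0.5]
grip_width: 0.0938
```

>>> play_rows(
  deltas=[
    [[0,0,0,0,0,0,50],[0,0,0,0,0,0,50],[0,0,0,0,0,0,50],[0,0,0,0,0,0,50],[0,0,0,0,0,0,50],[0,0,0,0,0,0,50]],
  ],
)

```text
time_s: 4.65
ee_pos: [0.5736, -0.144, 0.1231]
eef_rot: [1.6, 1.01, -0.382]
force: [-1.1, 1.1, 3.5]
grip_width: 0.0577
```

```bash
python3 - <<'E'
from station import viewer
from h import *
p,Rc,o=now(); print(p,o["time_s"],"tool force",Rc.inv().apply(o["force"]).round(1),Rc.inv().apply(o["moment"]).round(2),o["grip_width"])
d=Rc.inv().apply(p-(MOUTH-axis()*.028));print((d*1e3).round(1))
w=viewer.camera("scene"); crop(w["img"],110,100,270,240,5,"pics/s2.png")
w=viewer.camera("wrist"); crop(w["img"],0,0,560,420,1,"pics/w3.png")
E
```

```text
[ 0.57362416 -0.14395201  0.1230957 ] 4.65 tool force [-3.8  0.6 -0.6] [-0.2  -0.15 -0.2 ] 0.057746080829382644
[-0.1  0.9  1.4]
```

View pics/s2.png

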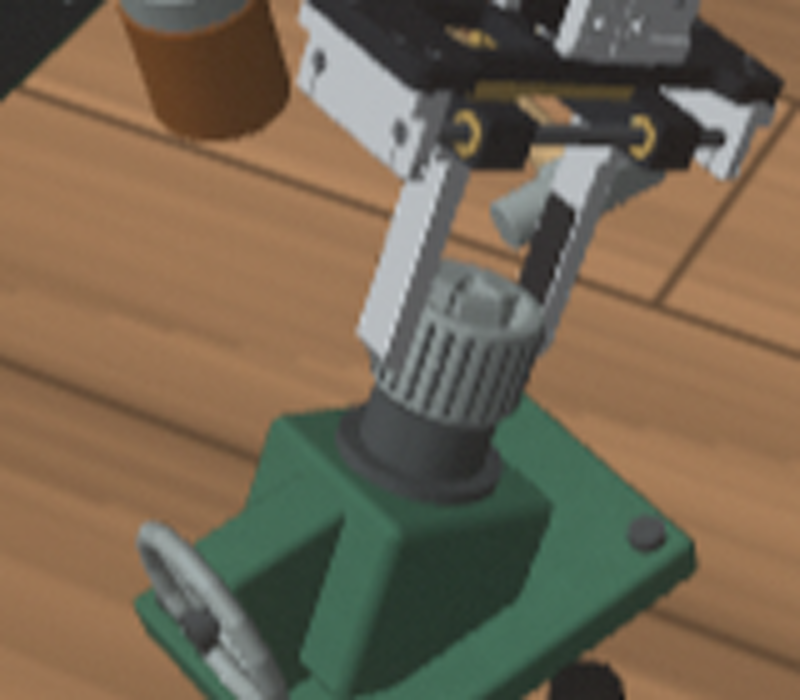

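View pics/w3.png

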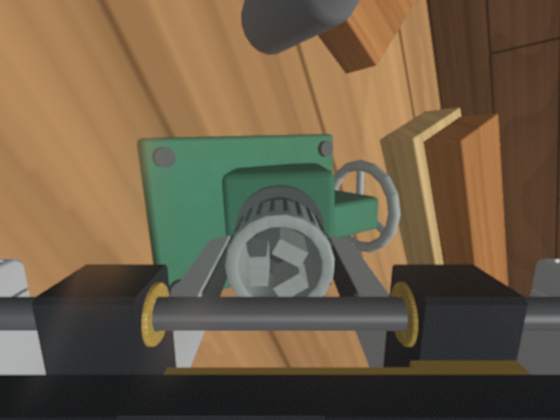

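>>> play_rows(
  deltas=[
    [[0,0,0,0,0,0,50],[0,0,0,-0.07,0,0,50],[0,0,0,-0.1,0,0,50],[0,0,0,-0.1,0,0,50],[0,0,0,-0.1,0,0,50]],
  ],
  grip_force=50,
)

```text
time_s: 5.25
ee_pos: [0.5739, -0.144, 0.1233]
eef_rot: [1.227, 1.009, -0.381]
force: [1.0, 0.6, 3.8]
grip_width: 0.0574
```

```bash
cat > st.py <<'E'
from station import viewer
from h import *
import sys
p,Rc,o=now(); print(p.round(4),o["time_s"],"tool F",Rc.inv().apply(o["force"]).round(1),"M",Rc.inv().apply(o["moment"]).round(2),round(o["grip_width"],4),"q",o["qpos"].round(2))
print("off",((Rc.inv().apply(p-(MOUTH-axis()*.028)))*1e3).round(1), "w to ref0",(toolR(0).inv()*Rc).as_rotvec().round(3))
if len(sys.argv)>1:
    w=viewer.camera("wrist"); crop(w["img"],200,180,360,330,4,"pics/%s.png"%sys.argv[1])
E
python3 st.py w4
```

```text
[ 0.5739 -0.144   0.1233] 5.25 tool F [-2.8  2.7 -0. ] M [ 0.26 -0.06  0.18] 0.0574 q [-0.28  0.23  1.92 -0.12  0.43 -0.15]
off [-0.1  0.7  1.7] w to ref0 [ 1.231e+00 -3.000e-03 -1.000e-03]
```

View pics/w4.png

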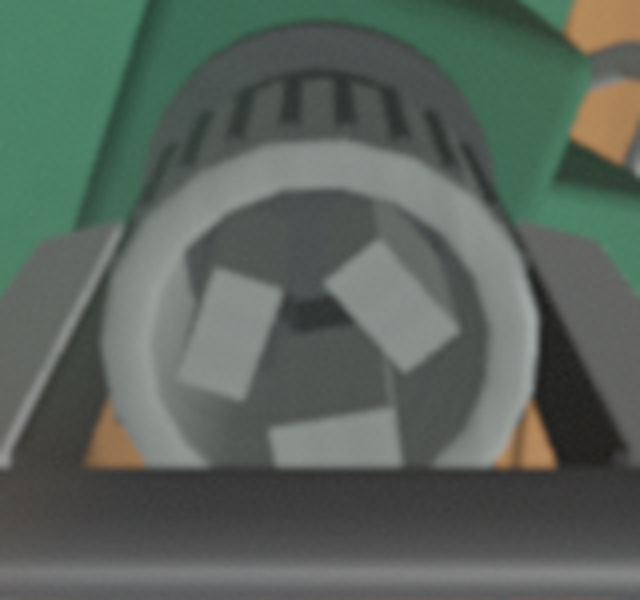

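>>> play_rows(
  deltas=[
    [[0,0,0,-0.1,0,0,50],[0,0,0,-0.1,0,0,50],[0,0,0,-0.1,0,0,50],[0,0,0,-0.1,0,0,50],[0,0,0,-0.1,0,0,50],[0,0,0,-0.1,0,0,50]],
  ],
)

```text
time_s: 5.9
ee_pos: [0.5744, -0.1438, 0.1236]
eef_rot: [0.63, 1.008, -0.38]
force: [4.6, 1.7, 3.4]
grip_width: 0.0578
```

```bash
python3 st.py
```

```text
[ 0.5744 -0.1438  0.1236] 5.9 tool F [-0.9  5.6  2. ] M [ 0.23 -0.1   1.03] 0.0578 q [-0.28  0.23  1.92 -0.12  0.43 -0.75]
off [-0.1  0.1  2. ] w to ref0 [ 0.633 -0.003 -0.001]
```

>>> play_rows(
  deltas=[
    [[0,0,0,-0.1,0,0,50],[0,0,0,-0.1,0,0,50],[0,0,0,-0.1,0,0,50]],
  ],
)

```text
time_s: 6.2
ee_pos: [0.5746, -0.1436, 0.1236]
eef_rot: [0.33, 1.008, -0.38]
force: [7.0, 4.4, 2.0]
grip_width: 0.0573
```

```bash
python3 st.py w5
```

```text
[ 0.5746 -0.1436  0.1236] 6.2 tool F [0.9 8.  2.7] M [ 0.24 -0.32  1.52] 0.0573 q [-0.28  0.23  1.92 -0.12  0.43 -1.05]
off [-0.1 -0.1  1.9] w to ref0 [ 0.333 -0.003 -0.001]
```

View pics/w5.png

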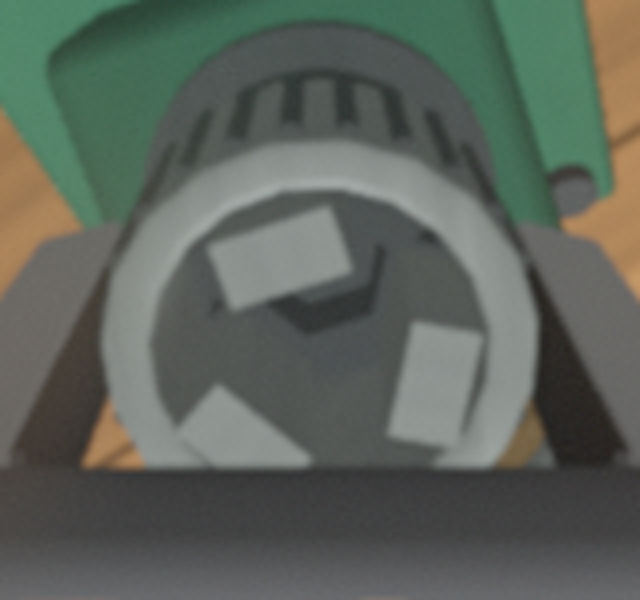

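>>> play_rows(
  deltas=[
    [[0,0,0,-0.08,0,0,50],[0,0,0,-0.08,0,0,50]],
  ],
)

```text
time_s: 6.45
ee_pos: [0.5747, -0.1435, 0.1236]
eef_rot: [0.173, 1.008, -0.379]
force: [7.5, 7.4, -0.7]
grip_width: 0.0571
```

```bash
python3 st.py
```

```text
[ 0.5747 -0.1435  0.1236] 6.45 tool F [ 2.8 10.   1.5] M [1.55 0.04 1.73] 0.0571 q [-0.28  0.23  1.92 -0.12  0.43 -1.2 ]
off [-0.1 -0.3  1.9] w to ref0 [ 0.175 -0.003 -0.001]
```

>>> play_rows(
  deltas=[
    [[0,0,0,0.05,0,0,50],[0,0,0,0,0,0,94],[0,0,0,0,0,0,94],[0,0,0,0,0,0,94],[0,0,0,0,0,0,94],[-25,0,0,0,0,0,94],[-40,0,0,0,0,0,94],[-45,0,0,0,0,0,94]],
  ],
)

```text
time_s: 7.25
ee_pos: [0.5181, -0.1219, 0.2158]
eef_rot: [0.22, 1.013, -0.382]
force: [0.1, -0.2, 0.2]
grip_width: 0.0942
```

```bash
python3 - <<'E'
from h import *
print(MOUTH+toolR(0).apply([0,-.00045,.0009]))
E
python3 st.py
python3 - <<'E'
from station import viewer
from h import *
w=viewer.camera("wrist"); crop(w["img"],170,140,400,310,3,"pics/w6.png"); np.save("w6.npy",cam(w),allow_pickle=True)
E
```

```text
[ 0.56024332 -0.13759911  0.14677807]
[ 0.5181 -0.1219  0.2158] 7.25 tool F [-0.1 -0.1  0.3] M [ 0.01  0.25 -0.04] 0.0942 q [-0.27 -0.03  1.97 -0.1   0.65 -1.18]
off [-110.4   -1.8   -0.4] w to ref0 [ 0.224  0.002 -0.003]
```

View pics/w6.png

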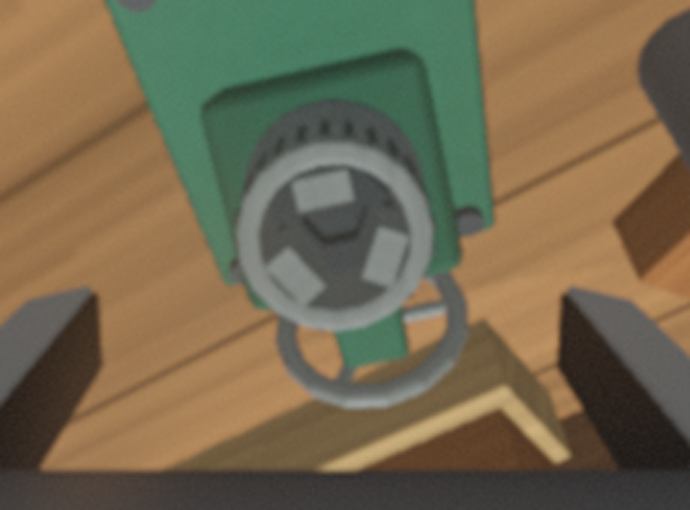

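```bash
sed -i 's/^MOUTH=.*/MOUTH=np.array([.5602,-.1376,.1468]); YAW=-.377; LEAN=.56/' h.py; python3 - <<'E'
from h import *
plan(MOUTH-axis()*.028,toolR(.3),n=4)
E
```

```text
n 4 D [  56.1  -21.7 -100.2] w [ 0.076  0.007 -0.   ] q [-0.27 -0.04  1.97 -0.1   0.66 -1.18] t 7.3
[29.2, 0.0, -0.8, 0.019, 0.002, -0.0]
[29.2, -0.0, -0.7, 0.019, 0.002, -0.0]
[29.2, -0.0, -0.7, 0.019, 0.002, -0.0]
[29.2, -0.0, -0.6, 0.019, 0.002, -0.0]
```

>>> play_rows(
  deltas=[
    [[29,0,-0.7,0.02,0.002,0,94],[29,0,-0.7,0.02,0.002,0,94],[29,0,-0.7,0.02,0.002,0,94],[29,0,-0.7,0.02,0.002,0,94],[0,0,0,0,0,0,94],[0,0,0,0,0,0,94]],
  ],
  grip_force=15,
)

```text
time_s: 7.9
ee_pos: [0.574, -0.1434, 0.116]
eef_rot: [0.303, 1.02, -0.378]
force: [-0.0, -0.4, 0.6]
grip_width: 0.0942
```

```bash
python3 st.py
```

```text
[ 0.574  -0.1434  0.116 ] 7.9 tool F [-0.4 -0.3  0.5] M [-0.06  0.19 -0.09] 0.0942 q [-0.28  0.25  1.92 -0.12  0.43 -1.08]
off [ 6.1 -1.4 -3.4] w to ref0 [ 0.304  0.009 -0.002]
```

>>> play_rows(
  deltas=[
    [[0,0,0,0,0,0,50],[0,0,0,0,0,0,50],[0,0,0,0,0,0,50],[0,0,0,0,0,0,50],[0,0,0,0,0,0,50]],
  ],
)

```text
time_s: 8.4
ee_pos: [0.575, -0.1428, 0.1167]
eef_rot: [0.305, 1.017, -0.375]
force: [9.9, 16.2, -4.6]
grip_width: 0.0584
```

```bash
python3 st.py
```

```text
[ 0.575  -0.1428  0.1167] 8.4 tool F [ 5.6 17.9 -5.2] M [-0.24  1.29  2.45] 0.0584 q [-0.28  0.25  1.92 -0.12  0.42 -1.08]
off [ 5.8 -0.2 -2.8] w to ref0 [ 0.304  0.006 -0.   ]
```

>>> play_rows(
  deltas=[
    [[-2,0.6,1,0,0,0,50],[-2,0.6,1,0,0,0,50],[0,0,0,0,0,0,50]],
  ],
)

```text
time_s: 8.7
ee_pos: [0.5738, -0.1422, 0.1191]
eef_rot: [0.303, 1.021, -0.377]
force: [9.0, 2.6, -12.6]
grip_width: 0.0584
```

```bash
python3 st.py
```

```text
[ 0.5738 -0.1422  0.1191] 8.7 tool F [14.6  5.4 -2. ] M [-0.07  0.59  0.77] 0.0584 q [-0.28  0.24  1.92 -0.12  0.44 -1.08]
off [ 3.1 -0.1 -2.7] w to ref0 [ 0.304  0.01  -0.002]
```

>>> play_rows(
  deltas=[
    [[0,0.2,0,0,0,0,50],[0,0,0,0,0,0,50],[0,0,0,-0.07,0,0,50],[0,0,0,-0.07,0,0,50]],
  ],
  grip_force=50,
)

```text
time_s: 9.1
ee_pos: [0.5731, -0.1422, 0.1185]
eef_rot: [0.162, 1.024, -0.378]
force: [-6.6, 4.2, -9.0]
grip_width: 0.0567
```

```bash
python3 st.py
```

```text
[ 0.5731 -0.1422  0.1185] 9.1 tool F [  3.7  -0.4 -11.3] M [ 0.81  2.49 -0.11] 0.0567 q [-0.28  0.24  1.92 -0.12  0.44 -1.22]
off [ 3.3 -0.1 -3.5] w to ref0 [ 0.163  0.013 -0.002]
```

>>> play_rows(
  deltas=[
    [[0,0,0.5,-0.03,0,0,50],[0,0,0.5,-0.03,0,0,50]],
  ],
)

```text
time_s: 9.3
ee_pos: [0.5732, -0.1424, 0.1186]
eef_rot: [0.102, 1.025, -0.378]
force: [-3.6, 2.8, -9.5]
grip_width: 0.0562
```

```bash
python3 st.py
```

```text
[ 0.5732 -0.1424  0.1186] 9.3 tool F [ 5.8  0.4 -8.8] M [0.41 1.9  0.16] 0.0562 q [-0.28  0.24  1.92 -0.12  0.44 -1.28]
off [ 3.3 -0.  -3.2] w to ref0 [ 0.104  0.014 -0.002]
```

>>> play_rows(
  deltas=[
    [[0,0,0,0,0,0,94],[0,0,0,0,0,0,94],[0,0,0,0,0,0,94],[0,0,0,0,0,0,94],[-25,0,0,0,0,0,94],[-40,0,0,0,0,0,94],[-40,0,3,0,0,0,94],[-10,0,0,0,0,0,94],[0,0,0,0,0,0,94]],
  ],
)

```text
time_s: 10.2
ee_pos: [0.5217, -0.1221, 0.2223]
eef_rot: [0.104, 1.015, -0.377]
force: [-0.9, -0.2, -1.1]
grip_width: 0.0941
```

```bash
python3 - <<'E'
from station import viewer
from h import *
w=viewer.camera("wrist"); c=cam(w); np.save("w7.npy",c,allow_pickle=True)
crop(w["img"],0,0,560,420,1,"pics/w7f.png")
u0,v0=(proj(c,[MOUTH])[0]-50).astype(int)
big=cv2.resize(w["img"][v0:v0+100,u0:u0+100,::-1],None,fx=7,fy=7,interpolation=cv2.INTER_CUBIC)
cv2.imwrite("pics/w7.png",big); print(u0,v0)
a=axis(); u=R.from_euler('z',YAW).apply([0,1,0]); v=np.cross(a,u)
th=np.linspace(0,2*np.pi,80)
bias=np.array([1.0,-1.3])
for r,h in((.029,0),(.011,.004),(.020,.004)):
  P=MOUTH+a*h+r*(np.cos(th)[:,None]*u+np.sin(th)[:,None]*v)
  q=(proj(c,P)+bias-[u0,v0]+.5)*7
  cv2.polylines(big,[np.round(q).astype(int)],True,(0,0,255),1)
cv2.imwrite("pics/w7o.png",big)
E
python3 st.py
```

```text
228 162
[ 0.5216 -0.1221  0.2206] 10.25 tool F [ 0.4  0.7 -0.2] M [-0.01  0.24 -0.02] 0.0943 q [-0.27 -0.03  1.95 -0.09  0.67 -1.3 ]
off [-112.7    0.4    3.2] w to ref0 [ 0.104  0.007 -0.001]
```

View pics/w7o.png

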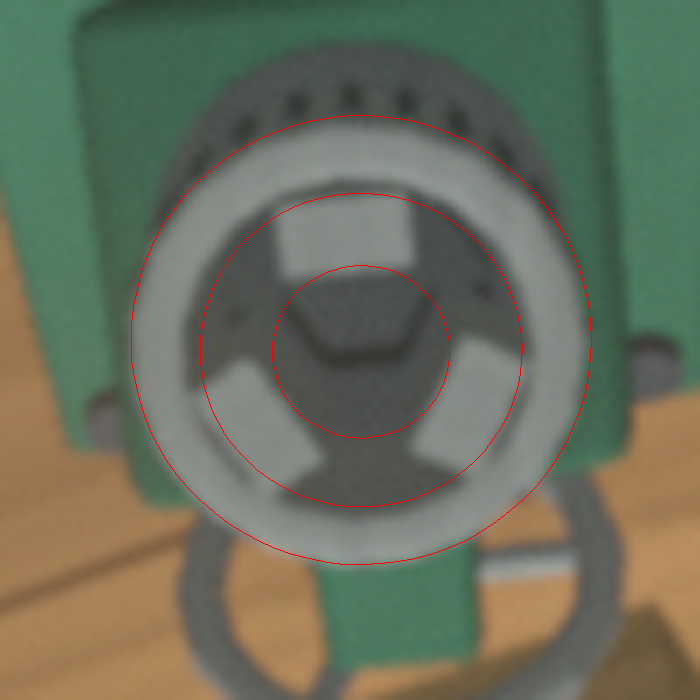

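```bash
cat >> h.py <<'E'
RB=R.from_matrix(np.array([[0,0,-1],[1,0,0],[0,-1,0]]).T)
E
python3 - <<'E'
from h import *
plan([.476,.302,.225],RB,n=14)
E
```

```text
n 14 D [-45.6 424.1   4.4] w [ 1.06   0.463 -0.351] q [-0.27 -0.03  1.95 -0.09  0.67 -1.3 ] t 10.25
[-7.7, 25.6, -14.6, 0.076, 0.033, -0.025]
[-7.8, 24.2, -16.8, 0.076, 0.033, -0.025]
[-7.8, 22.7, -18.8, 0.076, 0.033, -0.025]
[-7.7, 21.0, -20.7, 0.076, 0.033, -0.025]
[-7.5, 19.1, -22.5, 0.076, 0.033, -0.025]
[-7.2, 17.2, -24.1, 0.076, 0.033, -0.025]
[-6.8, 15.1, -25.6, 0.076, 0.033, -0.025]
[-6.3, 13.0, -26.9, 0.076, 0.033, -0.025]
[-5.7, 10.7, -27.9, 0.076, 0.033, -0.025]
[-5.0, 8.5, -28.9, 0.076, 0.033, -0.025]
[-4.2, 6.1, -29.6, 0.076, 0.033, -0.025]
[-3.3, 3.8, -30.1, 0.076, 0.033, -0.025]
[-2.4, 1.4, -30.3, 0.076, 0.033, -0.025]
[-1.4, -0.9, -30.4, 0.076, 0.033, -0.025]
```

>>> play_rows(
  deltas=[
    [[-7.7,25.6,-14.6,0.076,0.033,-0.025,94],[-7.8,24.2,-16.8,0.076,0.033,-0.025,94],[-7.8,22.7,-18.8,0.076,0.033,-0.025,94],[-7.7,21,-20.7,0.076,0.033,-0.025,94],[-7.5,19.1,-22.5,0.076,0.033,-0.025,94],[-7.2,17.2,-24.1,0.076,0.033,-0.025,94],[-6.8,15.1,-25.6,0.076,0.033,-0.025,94],[-6.3,13,-26.9,0.076,0.033,-0.025,94],[-5.7,10.7,-27.9,0.076,0.033,-0.025,94],[-5,8.5,-28.9,0.076,0.033,-0.025,94]],
  ],
)

```text
time_s: 11.25
ee_pos: [0.4891, 0.1823, 0.2218]
eef_rot: [0.485, 1.408, -0.787]
force: [-0.2, -0.1, -0.2]
grip_width: 0.0944
```

>>> play_rows(
  deltas=[
    [[-4.2,6.1,-29.6,0.076,0.033,-0.025,70],[-3.3,3.8,-30.1,0.076,0.033,-0.025,70],[-2.4,1.4,-30.3,0.076,0.033,-0.025,70],[-1.4,-0.9,-30.4,0.076,0.033,-0.025,70],[0,0,0,0,0,0,70],[0,0,0,0,0,0,70]],
  ],
)

```text
time_s: 11.85
ee_pos: [0.4766, 0.3019, 0.2233]
eef_rot: [-0.663, 1.569, -2.236]
force: [0.3, -1.2, -0.3]
grip_width: 0.07
```

```bash
python3 - <<'E'
from station import viewer
from h import *
w=viewer.camera("wrist"); c=cam(w); np.save("w8.npy",c,allow_pickle=True)
crop(w["img"],0,0,560,420,1,"pics/w8.png")
u0,v0=(proj(c,[[.476,.302,.095]])[0]-55).astype(int); print(u0,v0)
crop(w["img"],u0,v0,u0+110,v0+110,6,"pics/w8c.png")
plan([.476,.302,.225],RB,n=1)
E
```

```text
223 151
n 1 D [-0.6  0.5  1.2] w [-0.002  0.001  0.001] q [ 0.5   0.32  1.45 -0.    1.37  0.5 ] t 11.9
[-1.2, -0.6, -0.5, -0.002, 0.001, 0.001]
```

View pics/w8.png

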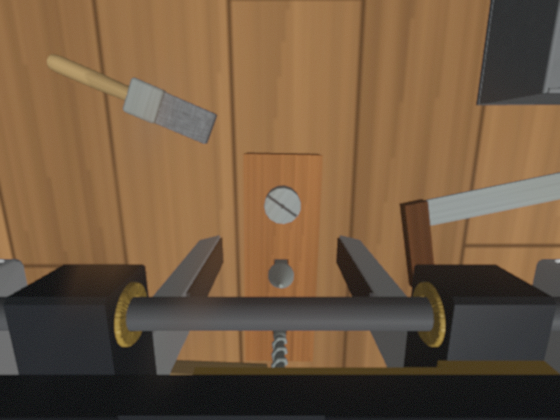

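View pics/w8c.png

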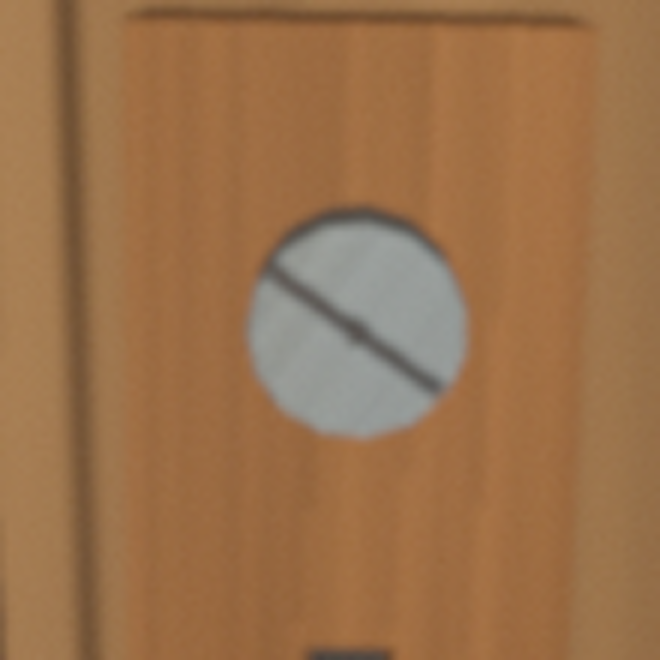

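```bash
python3 - <<'E'
from h import *
C=np.load("c.npy",allow_pickle=True).item(); S,T=C["scene"],C["top"]; W=np.load("w8.npy",allow_pickle=True).item()
uv=np.array([281.2,206.5]); print(onz(W,uv,.095),onz(W,[282.2,205.2],.095))
print(tri([(W,uv),(T,np.array([163.4,266])),(S,np.array([436.4,222]))]))
print(onz(T,[163.4,266],.095))
plan([.476,.302,.070],RB,n=4)
E
```

```text
[0.47890145 0.30236421 0.095     ] [0.47991972 0.3037158  0.095     ]
(array([0.47742226, 0.30271616, 0.09376343]), [array([-1.45245605, -0.58664532]), array([-0.27780393, -0.28721144]), array([-0.48313369, -0.0919368 ])])
[0.47676101 0.30178007 0.095     ]
n 4 D [  -0.6    0.5 -153.8] w [-0.002  0.001  0.001] q [ 0.5   0.32  1.45 -0.    1.37  0.5 ] t 11.9
[38.5, -0.1, -0.2, -0.001, 0.0, 0.0]
[38.5, -0.1, -0.2, -0.001, 0.0, 0.0]
[38.5, -0.1, -0.1, -0.001, 0.0, 0.0]
[38.5, -0.1, -0.1, -0.001, 0.0, 0.0]
```

>>> play_rows(
  deltas=[
    [[40,1,-1,0,0,0,70],[40,0,0,0,0,0,70],[35,0,0,0,0,0,70],[20,0,0,0,0,0,70],[12,0,0,0,0,0,70],[6.5,0,0,0,0,0,70],[0,0,0,0,0,0,70]],
  ],
  grip_force=10,
)

```text
time_s: 12.6
ee_pos: [0.4777, 0.303, 0.0718]
eef_rot: [2.015, 1.57, 0.441]
force: [0.2, -0.4, 0.1]
grip_width: 0.07
```

```bash
python3 - <<'E'
from station import viewer
from h import *
p,Rc,o=now();print(p,o["force"].round(1),o["time_s"])
w=viewer.camera("wrist");crop(w["img"],150,150,410,310,3,"pics/w9.png")
s=viewer.camera("scene");crop(s["img"],350,130,510,270,5,"pics/s9.png")
E
```

```text
[0.47774149 0.30298373 0.07180544] [ 0.2 -0.4  0.1] 12.6
```

View pics/w9.png

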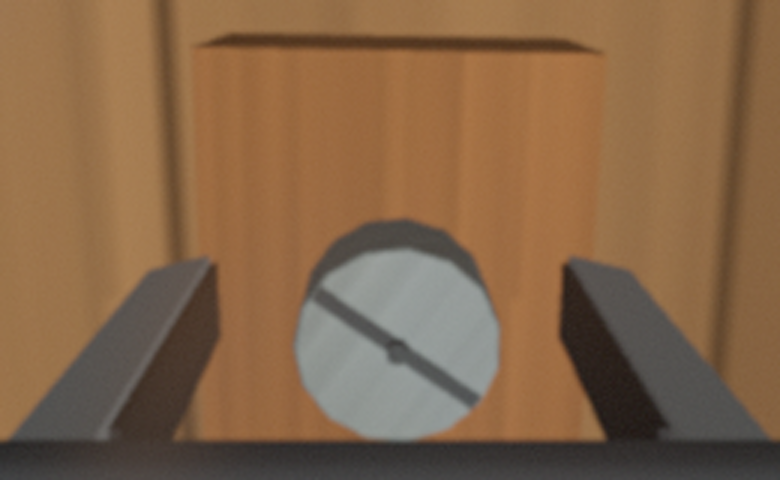

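View pics/s9.png

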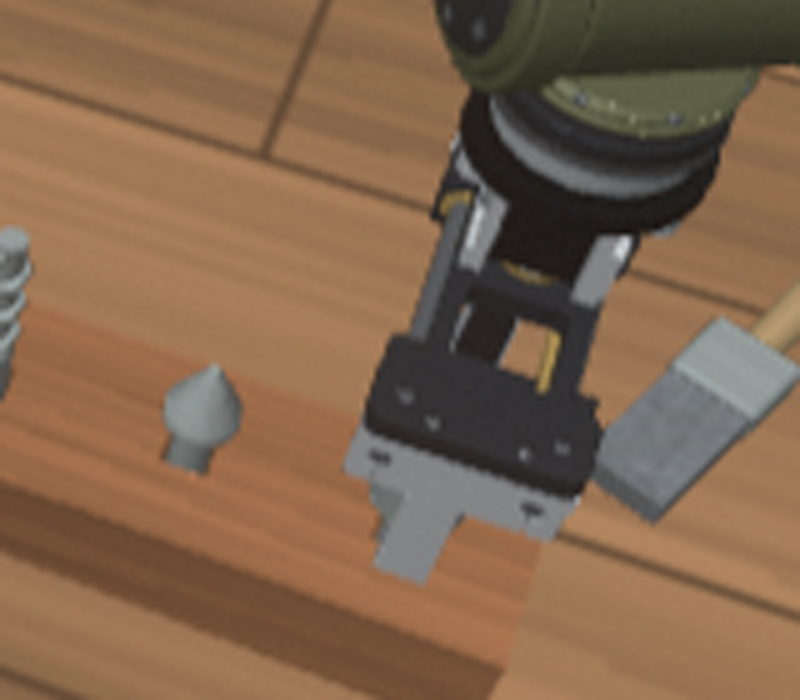

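>>> play_rows(
  deltas=[
    [[1,0,0,0,0,0,30],[0,0,0,0,0,0,30],[0,0,0,0,0,0,30],[0,0,0,0,0,0,30],[0,0,0,0,0,0,30],[0,0,0,0,0,0,30]],
  ],
)

```text
time_s: 13.3
ee_pos: [0.4777, 0.3034, 0.071]
eef_rot: [2.132, 1.57, 0.558]
force: [1.0, -0.2, 0.7]
grip_width: 0.0381
```

>>> play_rows(
  deltas=[
    [[0,0,0,0,0,0,30],[0,0,0,0,0,0,30]],
  ],
  grip_force=45,
)

```text
time_s: 13.5
ee_pos: [0.4775, 0.3033, 0.071]
eef_rot: [2.317, 1.57, 0.743]
force: [-1.3, 0.2, 2.3]
grip_width: 0.0375
```

```bash
python3 - <<'E'
from station import viewer
from h import *
p,Rc,o=now();print(p,o["force"].round(1),o["grip_width"],o["time_s"])
E
```

```text
[0.47754964 0.30332742 0.07097112] [-1.3  0.2  2.3] 0.037519759016374644 13.5
```

>>> play_rows(
  deltas=[
    [[-8,0,0,0,0,0,30],[-25,0,0,0,0,0,30],[-35,0,0,0,0,0,30],[-45,0,0,0,0,0,30],[-40,0,0,0,0,0,30],[0,0,0,0,0,0,30]],
  ],
)

```text
time_s: 14.1
ee_pos: [0.4788, 0.304, 0.2299]
eef_rot: [2.094, 1.561, 0.52]
force: [0.1, 0.2, -2.4]
grip_width: 0.0371
```

```bash
python3 - <<'E'
from station import viewer
from h import *
s=viewer.camera("scene");crop(s["img"],350,90,510,230,5,"pics/s10.png")
w=viewer.camera("wrist");crop(w["img"],150,150,410,310,3,"pics/w10.png")
p,Rc,o=now();print(p,o["force"].round(1),o["grip_width"],o["time_s"])
sa=MOUTH-axis()*.045
print("seat",sa)
plan(MOUTH+axis()*(.061-.045+.075),toolR(1.5),n=14)
E
```

```text
[0.47730993 0.30314208 0.22398289] [-0.3  0.3 -3.9] 0.03719004727366777 14.2
seat [ 0.58242472 -0.14639962  0.10867352]
n 14 D [ 3.790e+01 -4.229e+02 -1.000e-01] w [ 0.295 -0.125  0.547] q [0.5  0.32 1.45 0.   1.37 0.5 ] t 14.2
[-0.0, 2.8, 30.2, 0.021, -0.009, 0.039]
[0.4, 3.4, 30.1, 0.021, -0.009, 0.039]
[0.8, 4.0, 30.1, 0.021, -0.009, 0.039]
[1.2, 4.6, 30.0, 0.021, -0.009, 0.039]
[1.7, 5.2, 29.8, 0.021, -0.009, 0.039]
[2.2, 5.8, 29.7, 0.021, -0.009, 0.039]
[2.7, 6.3, 29.6, 0.021, -0.009, 0.039]
[3.2, 6.8, 29.4, 0.021, -0.009, 0.039]
[3.7, 7.3, 29.2, 0.021, -0.009, 0.039]
[4.3, 7.7, 29.0, 0.021, -0.009, 0.039]
[4.8, 8.2, 28.8, 0.021, -0.009, 0.039]
[5.4, 8.6, 28.6, 0.021, -0.009, 0.039]
[6.0, 8.9, 28.3, 0.021, -0.009, 0.039]
[6.6, 9.3, 28.1, 0.021, -0.009, 0.039]
```

View pics/s10.png

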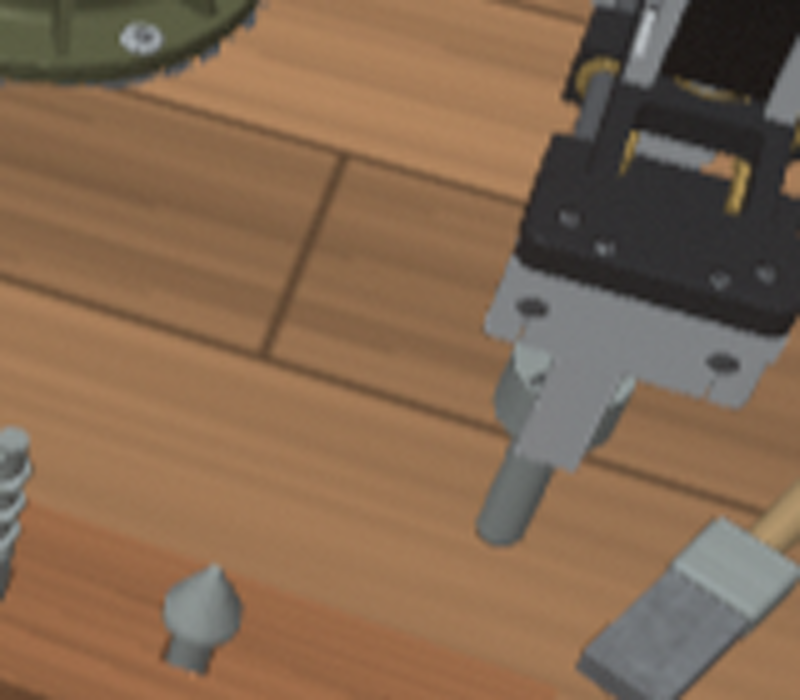

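View pics/w10.png

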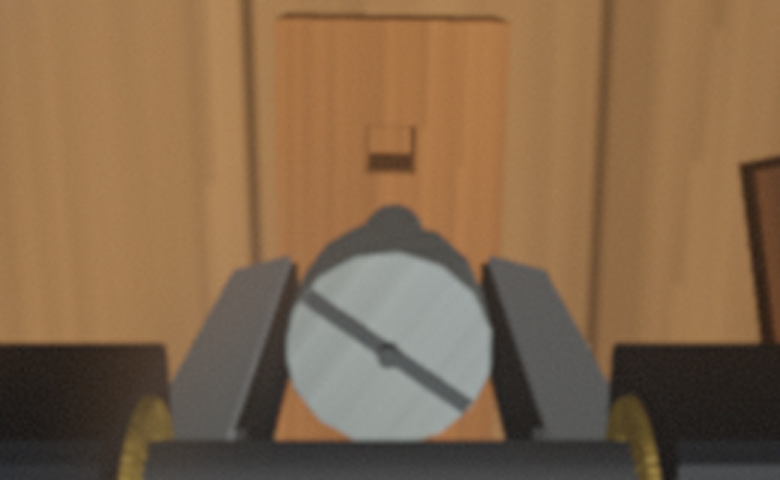

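```bash
cat > ov.py <<'E'
from station import viewer
from h import *
import sys
def ov(camname,box,k,fn,zoff=0.0,d=.061,bias=(0,0)):
    p,Rc,o=now(); c0=viewer.camera(camname); c=cam(c0); u0,v0,u1,v1=box
    big=cv2.resize(c0["img"][v0:v1,u0:u1,::-1],None,fx=k,fy=k,interpolation=cv2.INTER_CUBIC)
    th=np.linspace(0,2*np.pi,40); q=lambda P:np.round((proj(c,P)+bias-[u0,v0]+.5)*k).astype(int)
    for x,r in((d,.008),(d-.063,.008),(d-.063,.019),(d-.085,.019)):
        P=p+Rc.apply(np.c_[np.full(40,x),r*np.cos(th),zoff+r*np.sin(th)])
        cv2.polylines(big,[q(P)],True,(0,0,255),1)
    cv2.polylines(big,[q(p+Rc.apply([[d,0,zoff],[d-.085,0,zoff]]))],False,(0,255,255),1)
    cv2.imwrite(fn,big)
E
python3 - <<'E'
from ov import *
ov("scene",(430,140,500,220),8,"pics/s11.png")
ov("wrist",(230,180,330,310),5,"pics/w11.png",bias=(1,-1.3))
E
```

```text
(no output)
```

View pics/s11.png

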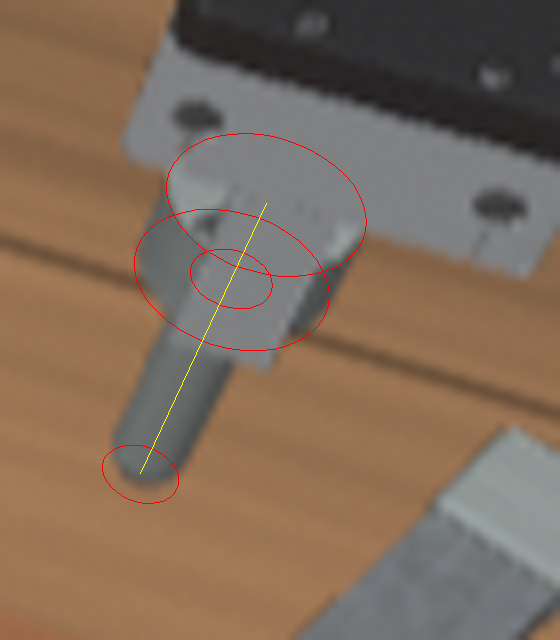

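View pics/w11.png

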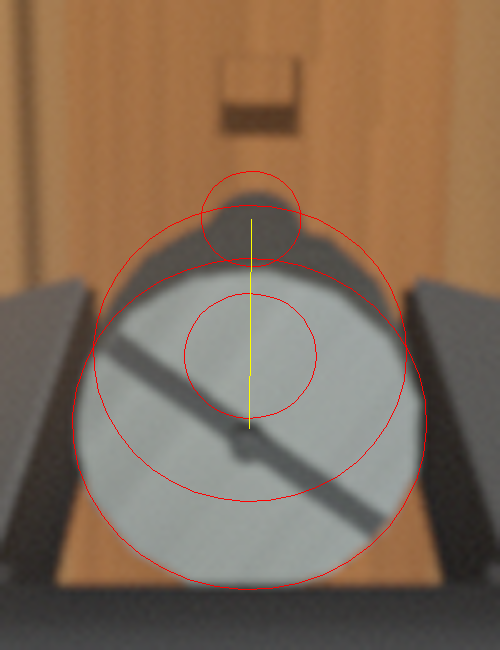

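>>> play_rows(
  deltas=[
    [[-10,2.8,30.2,0.021,-0.009,0.039,30],[-9.6,3.4,30.1,0.021,-0.009,0.039,30],[-9.2,4,30.1,0.021,-0.009,0.039,30],[1.2,4.6,30,0.021,-0.009,0.039,30],[1.7,5.2,29.8,0.021,-0.009,0.039,30],[2.2,5.8,29.7,0.021,-0.009,0.039,30],[2.7,6.3,29.6,0.021,-0.009,0.039,30],[3.2,6.8,29.4,0.021,-0.009,0.039,30],[3.7,7.3,29.2,0.021,-0.009,0.039,30],[4.3,7.7,29,0.021,-0.009,0.039,30]],
  ],
)

```text
time_s: 15.3
ee_pos: [0.5027, 0.0002, 0.2522]
eef_rot: [1.45, 1.172, -0.338]
force: [-0.1, -0.1, -2.0]
grip_width: 0.0375
```

>>> play_rows(
  deltas=[
    [[4.8,8.2,28.8,0.021,-0.009,0.039,30],[5.4,8.6,28.6,0.021,-0.009,0.039,30],[6,8.9,28.3,0.021,-0.009,0.039,30],[6.6,9.3,28.1,0.021,-0.009,0.039,30],[0,0,0,0,0,0,30],[0,0,0,0,0,0,30],[0,0,0,0,0,0,30]],
  ],
)

```text
time_s: 16.0
ee_pos: [0.514, -0.1188, 0.2533]
eef_rot: [1.496, 1.014, -0.379]
force: [0.1, 0.7, -2.0]
grip_width: 0.037
```

```bash
python3 - <<'E'
from h import *
p,Rc,o=now();print(p,o["force"].round(1),o["grip_width"],o["time_s"])
Rt=toolR(1.5)
plan(MOUTH+axis()*(.061-.045+.055)+Rt.apply([0,0,-.0006]),Rt,n=1)
E
```

```text
[ 0.51403653 -0.11879347  0.25329396] [ 0.1  0.7 -2. ] 0.03703566203062233 16.0
n 1 D [ 11.3  -4.4 -46.4] w [0.002 0.001 0.003] q [-0.27 -0.08  1.93 -0.09  0.74  0.09] t 16.0
[45.7, -14.2, -1.2, 0.002, 0.001, 0.003]
```

>>> play_rows(
  deltas=[
    [[0,-14.2,-1.2,0.002,0.001,0.003,30],[25,0,0,0,0,0,30],[15,0,0,0,0,0,30],[5.7,0,0,0,0,0,30],[0,0,0,0,0,0,30],[0,0,0,0,0,0,30]],
  ],
)

```text
time_s: 16.6
ee_pos: [0.5258, -0.1234, 0.2083]
eef_rot: [1.5, 1.009, -0.377]
force: [-0.6, 0.7, -3.2]
grip_width: 0.0372
```

```bash
cat > ov2.py <<'E'
from ov import *
def both(tag,zoff=.0006,d=.061):
    p,Rc,o=now(); Rt=toolR(1.5)
    e=Rc.inv().apply(p-(MOUTH-axis()*.045)-0); print("t",o["time_s"],"tcp rel seat, tool ax",(e*1e3).round(1),"bit end height",round(-e[0]*1e3-d*1e3,1),"lat y,z",round(e[1]*1e3,1),round((e[2]+zoff)*1e3,1),"w",(Rt.inv()*Rc).as_rotvec().round(3),"F",Rc.inv().apply(o["force"]).round(1),"M",Rc.inv().apply(o["moment"]).round(2),"g",round(o["grip_width"],4))
    for n,box,k in(("scene",(150,90,270,200),6),("top",(325,155,425,265),6)):
        ov(n,box,k,f"pics/{tag}_{n}.png",zoff,d)
        # mouth circle
E
python3 -c "
from ov2 import *
both('a')"
```

```text
t 16.6 tcp rel seat, tool ax [-116.9    1.4   -0.4] bit end height 55.9 lat y,z 1.4 0.2 w [0.    0.    0.002] F [ 2.3 -2.3 -0.6] M [-0.06 -0.04 -0.57] g 0.0372
```

View pics/a_scene.png

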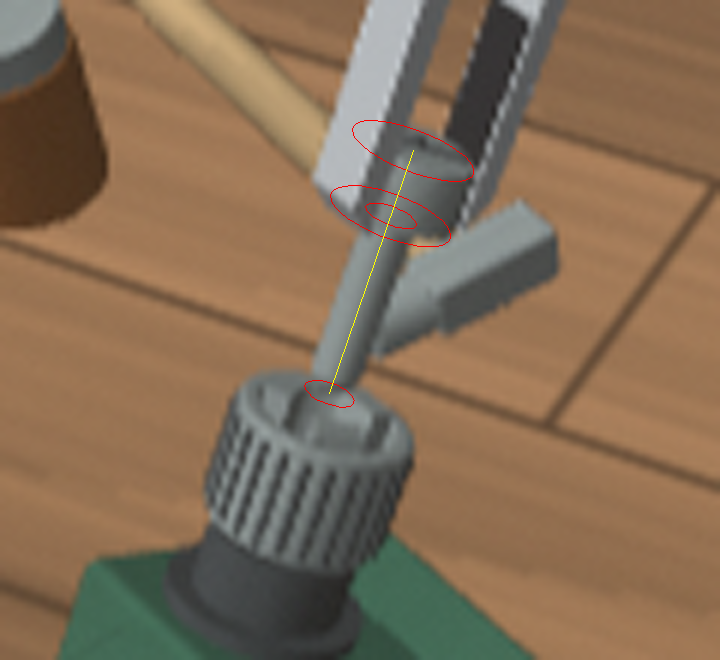

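View pics/a_top.png

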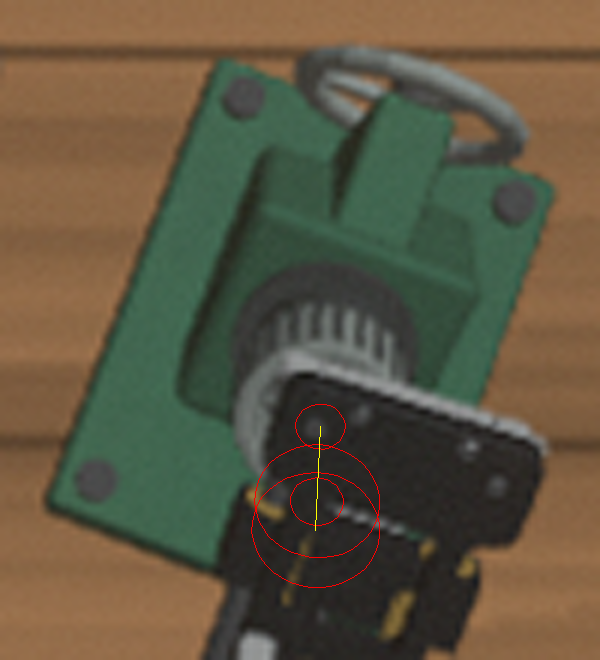

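>>> play_rows(
  deltas=[
    [[0,-1.4,-0.2,0,0,0,30],[8,0,0,0,0,0,30],[8,0,0,0,0,0,30],[6,0,0,0,0,0,30],[0,0,0,0,0,0,30]],
  ],
)

```text
time_s: 17.2
ee_pos: [0.5355, -0.1277, 0.1872]
eef_rot: [1.5, 1.011, -0.378]
force: [0.4, 0.1, -1.9]
grip_width: 0.0373
```

```bash
python3 -c "
from ov2 import *
both('b')"
```

```text
t 17.2 tcp rel seat, tool ax [-93.4  -1.1  -0.2] bit end height 32.4 lat y,z -1.1 0.4 w [ 0.001 -0.    -0.   ] F [ 1.8 -0.6 -0.3] M [-0.04 -0.06 -0.59] g 0.0373
```

View pics/b_scene.png

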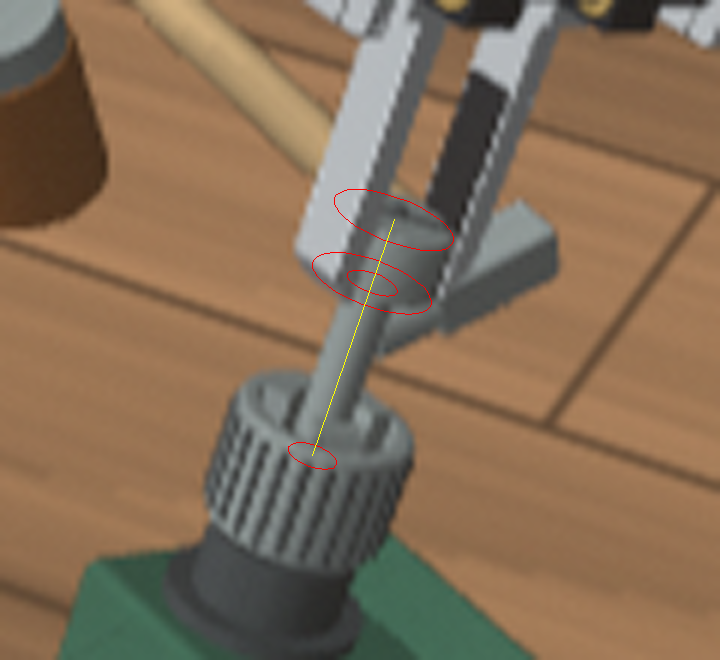

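>>> play_rows(
  deltas=[
    [[0,0,0,0,0,0,30],[0,0,0,0,0,0,30]],
  ],
)

```text
time_s: 17.5
ee_pos: [0.5356, -0.1276, 0.1887]
eef_rot: [1.5, 1.009, -0.377]
force: [0.5, -1.1, -2.4]
grip_width: 0.037
```

```bash
python3 -c "
from ov2 import *
both('b2')"
```

```text
t 17.5 tcp rel seat, tool ax [-94.6  -0.   -0.2] bit end height 33.6 lat y,z -0.0 0.4 w [ 0.001 -0.     0.002] F [ 2.5 -0.6  0.8] M [-0.07 -0.04 -0.62] g 0.037
```

Settled on the axis. I'll go on down, slowly, towards the pocket and the floor.

>>> play_rows(
  deltas=[
    [[5,0,-0.4,0,0,0,30],[5,0,0,0,0,0,30],[5,0,0,0,0,0,30],[4,0,0,0,0,0,30],[0,0,0,0,0,0,30]],
  ],
)

```text
time_s: 18.1
ee_pos: [0.545, -0.131, 0.1716]
eef_rot: [1.5, 1.01, -0.378]
force: [0.4, -0.3, -3.5]
grip_width: 0.0371
```

```bash
python3 -c "
from ov2 import *
both('b3')"
```

```text
t 18.1 tcp rel seat, tool ax [-74.8  -0.8  -0.6] bit end height 13.8 lat y,z -0.8 0.0 w [ 0.001 -0.     0.001] F [ 3.2 -1.5  0. ] M [-0.08 -0.01 -0.56] g 0.0371
```

>>> play_rows(
  deltas=[
    [[2,0,0,0,0,0,30],[2,0,0,0,0,0,30],[2,0,0,0,0,0,30],[0,0,0,0,0,0,30]],
  ],
)

```text
time_s: 18.6
ee_pos: [0.548, -0.1321, 0.167]
eef_rot: [1.5, 1.01, -0.378]
force: [0.4, 0.5, -2.6]
grip_width: 0.037
```

```bash
python3 -c "
from ov2 import *
both('b4')"
```

```text
t 18.6 tcp rel seat, tool ax [-69.2  -0.5  -0.6] bit end height 8.2 lat y,z -0.5 0.0 w [ 0.001 -0.     0.001] F [ 2.3 -1.1 -0.7] M [-0.04 -0.   -0.59] g 0.037
```

>>> play_rows(
  deltas=[
    [[2,0,0,0,0,0,30],[2,0,0,0,0,0,30],[1.5,0,0,0,0,0,30],[1,0,0,0,0,0,30],[0,0,0,0,0,0,30]],
  ],
)

```text
time_s: 19.2
ee_pos: [0.5512, -0.1334, 0.1616]
eef_rot: [1.5, 1.009, -0.378]
force: [0.4, -0.4, -3.2]
grip_width: 0.0373
```

```bash
python3 -c "
from ov2 import *
both('b5')"
```

```text
t 19.2 tcp rel seat, tool ax [-62.8  -0.4  -0.6] bit end height 1.8 lat y,z -0.4 0.0 w [ 0.001 -0.     0.001] F [ 3.  -1.3  0.1] M [-0.06 -0.04 -0.56] g 0.0373
```

>>> play_rows(
  deltas=[
    [[1,0,0,0,0,0,30],[1,0,0,0,0,0,30]],
  ],
)

```text
time_s: 19.5
ee_pos: [0.5521, -0.1337, 0.1611]
eef_rot: [1.5, 1.009, -0.377]
force: [-24.4, 9.5, 24.9]
grip_width: 0.0371
```

```bash
python3 -c "
from ov2 import *
both('b6')"
```

```text
t 19.5 tcp rel seat, tool ax [-61.9   0.2  -0.7] bit end height 0.9 lat y,z 0.2 -0.1 w [ 0.001 -0.     0.002] F [-35.   -8.9  -0.5] M [-0.06 -0.07 -2.65] g 0.0371
```

>>> play_rows(
  deltas=[
    [[-1.3,0,0,0,0,0,30],[0,0,0,0,0,0,44],[0,0,0,0,0,0,60],[0,0,0,0,0,0,94],[0,0,0,0,0,0,94],[0,0,0,0,0,0,94],[0,0,0,0,0,0,94]],
  ],
)

```text
time_s: 20.3
ee_pos: [0.5517, -0.1336, 0.1612]
eef_rot: [1.5, 1.009, -0.377]
force: [0.2, -0.4, -0.6]
grip_width: 0.0808
```

```bash
python3 -c "
from ov2 import *
both('c')
w=viewer.camera('wrist');crop(w['img'],150,150,410,310,3,'pics/wc.png')
plan(MOUTH+axis()*.017,toolR(.05),n=11)"
```

```text
t 20.3 tcp rel seat, tool ax [-62.2  -0.2  -0.6] bit end height 1.2 lat y,z -0.2 -0.0 w [ 0.001 -0.     0.002] F [ 0.7 -0.1  0.3] M [-0.06 -0.04 -0.26] g 0.0808
n 11 D [ 0.2 -0.7  0. ] w [-1.451e+00  2.000e-03 -1.000e-03] q [-0.28  0.12  1.95 -0.11  0.51  0.11] t 20.45
[0.0, 0.0, 0.1, -0.132, 0.0, -0.0]
[0.0, 0.0, 0.1, -0.132, 0.0, -0.0]
[0.0, 0.0, 0.1, -0.132, 0.0, -0.0]
[0.0, 0.0, 0.1, -0.132, 0.0, -0.0]
[0.0, -0.0, 0.1, -0.132, 0.0, -0.0]
[0.0, -0.0, 0.1, -0.132, 0.0, -0.0]
[0.0, -0.0, 0.1, -0.132, 0.0, -0.0]
[0.0, -0.0, 0.1, -0.132, 0.0, -0.0]
[0.0, -0.0, 0.1, -0.132, 0.0, -0.0]
[0.0, -0.0, 0.1, -0.132, 0.0, -0.0]
[0.0, -0.0, 0.0, -0.132, 0.0, -0.0]
```

View pics/c_scene.png

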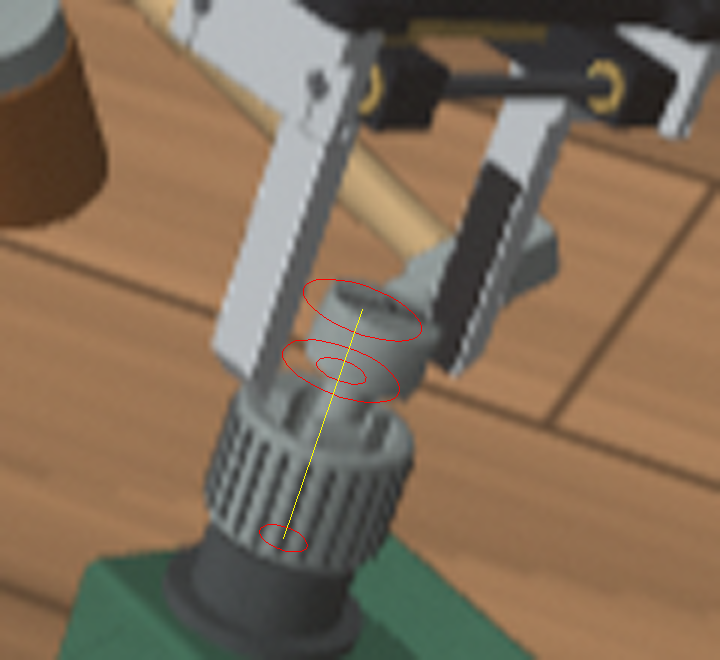

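View pics/wc.png

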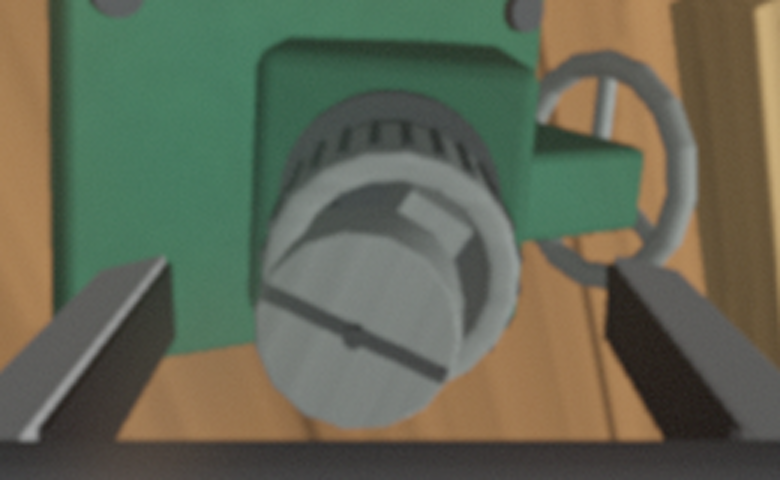

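>>> play_rows(
  deltas=[
    [[0,0,0,-0.145,0,0,94],[0,0,0,-0.145,0,0,94],[0,0,0,-0.145,0,0,94],[0,0,0,-0.145,0,0,94],[0,0,0,-0.145,0,0,94],[0,0,0,-0.145,0,0,94],[0,0,0,-0.145,0,0,94],[0,0,0,-0.145,0,0,94],[0,0,0,-0.145,0,0,94],[0,0,0,-0.145,0,0,94]],
  ],
  grip_force=15,
)

```text
time_s: 21.45
ee_pos: [0.5516, -0.1335, 0.1612]
eef_rot: [0.044, 1.009, -0.377]
force: [0.3, 0.2, -0.1]
grip_width: 0.094
```

>>> play_rows(
  deltas=[
    [[0,0,0,0,0,0,94],[15,0,0,0,0,0,94],[15,0,0,0,0,0,94],[10,0,0,0,0,0,94],[4,0,0,0,0,0,94],[0,0,0,0,0,0,94],[0,0,0,0,0,0,94]],
  ],
)

```text
time_s: 22.15
ee_pos: [0.5734, -0.1422, 0.1244]
eef_rot: [0.051, 1.009, -0.377]
force: [-0.1, 0.2, 0.2]
grip_width: 0.0941
```

```bash
python3 st.py wd
```

```text
[ 0.5734 -0.1422  0.1244] 22.15 tool F [-0.3  0.1 -0.1] M [-0.03  0.24 -0.04] 0.0941 q [-0.28  0.23  1.93 -0.12  0.43 -1.33]
off [-1.6  0.6 -0.1] w to ref0 [ 0.052 -0.002 -0.   ]
```

View pics/wd.png

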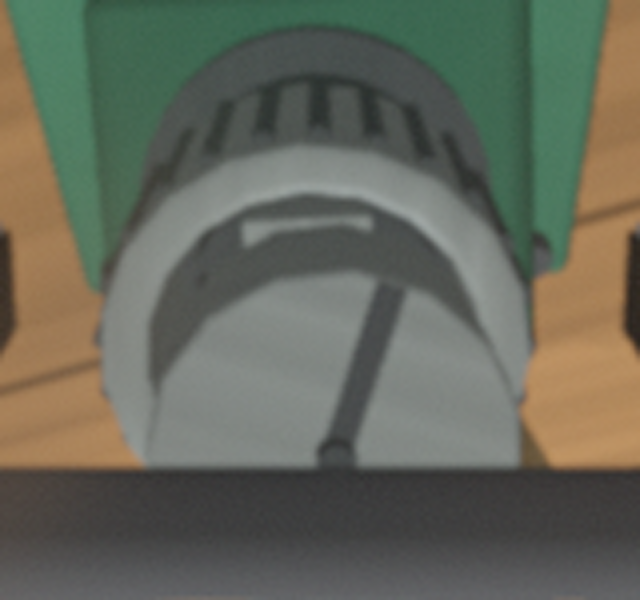

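>>> play_rows(
  deltas=[
    [[0.5,-0.4,0,0,0,0,50],[0,0,0,0,0,0,50],[0,0,0,0,0,0,50],[0,0,0,0,0,0,50],[0,0,0,0,0,0,50]],
  ],
)

```text
time_s: 22.7
ee_pos: [0.5735, -0.1426, 0.1236]
eef_rot: [0.05, 1.009, -0.377]
force: [0.9, -0.6, -0.0]
grip_width: 0.0574
```

>>> play_rows(
  deltas=[
    [[0,0,0,0,0,0,50],[0,0,0,0,0,0,50],[0,0,0,0.07,0,0,50],[0,0,0,0.1,0,0,50],[0,0,0,0.1,0,0,50],[0,0,0,0.1,0,0,50]],
  ],
  grip_force=60,
)

```text
time_s: 23.3
ee_pos: [0.5735, -0.1426, 0.1236]
eef_rot: [0.423, 1.009, -0.378]
force: [-1.1, -0.0, 0.7]
grip_width: 0.0562
```

```bash
python3 st.py
```

```text
[ 0.5735 -0.1426  0.1236] 23.3 tool F [-1.2 -0.6 -0.3] M [-0.33  0.18 -0.26] 0.0562 q [-0.28  0.23  1.93 -0.12  0.43 -0.96]
off [-0.8  0.1 -0.3] w to ref0 [ 0.424 -0.002  0.   ]
```

>>> play_rows(
  deltas=[
    [[0,0,0,0.1,0,0,50],[0,0,0,0.1,0,0,50],[0,0,0,0.1,0,0,50],[0,0,0,0.1,0,0,50]],
  ],
)

```text
time_s: 23.7
ee_pos: [0.5736, -0.1426, 0.1236]
eef_rot: [0.823, 1.009, -0.377]
force: [0.4, 1.5, 0.8]
grip_width: 0.0565
```

```bash
python3 st.py we
```

```text
[ 0.5736 -0.1426  0.1236] 23.7 tool F [-0.8  1.2 -1. ] M [-0.27  0.07 -0.33] 0.0565 q [-0.28  0.23  1.93 -0.12  0.43 -0.56]
off [-0.8  0.1 -0.4] w to ref0 [ 0.824 -0.002  0.001]
```

View pics/we.png

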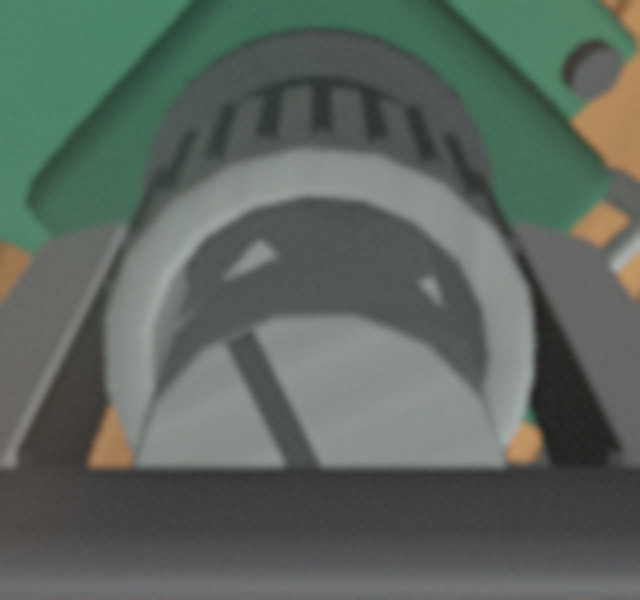

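>>> play_rows(
  deltas=[
    [[0,0,0,0.08,0,0,50],[0,0,0,0.08,0,0,50]],
  ],
)

```text
time_s: 23.95
ee_pos: [0.5737, -0.1425, 0.1237]
eef_rot: [0.98, 1.009, -0.377]
force: [2.1, 0.9, 0.9]
grip_width: 0.0561
```

```bash
python3 st.py
```

```text
[ 0.5737 -0.1425  0.1237] 23.95 tool F [ 0.1  2.4 -0.3] M [-0.38  0.1  -0.28] 0.0561 q [-0.28  0.23  1.93 -0.12  0.43 -0.4 ]
off [-0.8  0.1 -0.4] w to ref0 [ 0.981 -0.002  0.001]
```

>>> play_rows(
  deltas=[
    [[0,0,0,0.08,0,0,50]],
  ],
)

```text
time_s: 24.05
ee_pos: [0.5737, -0.1426, 0.1237]
eef_rot: [1.06, 1.009, -0.377]
force: [3.7, 1.6, 1.0]
grip_width: 0.0561
```

```bash
python3 st.py
```

```text
[ 0.5737 -0.1426  0.1237] 24.05 tool F [ 0.7  4.  -1. ] M [-0.49  0.07 -0.33] 0.0561 q [-0.28  0.23  1.93 -0.12  0.43 -0.32]
off [-0.8  0.1 -0.3] w to ref0 [ 1.061e+00 -2.000e-03  1.000e-03]
```

>>> play_rows(
  deltas=[
    [[0,0,0,0.08,0,0,50]],
  ],
)

```text
time_s: 24.15
ee_pos: [0.5737, -0.1425, 0.1236]
eef_rot: [1.14, 1.009, -0.377]
force: [2.6, 1.1, -0.0]
grip_width: 0.056
```

```bash
python3 st.py
```

```text
[ 0.5737 -0.1425  0.1236] 24.15 tool F [ 1.1  2.4 -1.1] M [-0.63  0.02 -0.3 ] 0.056 q [-0.28  0.23  1.93 -0.12  0.43 -0.24]
off [-0.8  0.  -0.4] w to ref0 [ 1.14e+00 -2.00e-03  1.00e-03]
```

>>> play_rows(
  deltas=[
    [[0,0,0,0.07,0,0,50]],
  ],
)

```text
time_s: 24.25
ee_pos: [0.5737, -0.1425, 0.1237]
eef_rot: [1.21, 1.009, -0.377]
force: [2.4, 1.1, -0.1]
grip_width: 0.0563
```

```bash
python3 st.py
```

```text
[ 0.5737 -0.1425  0.1237] 24.25 tool F [ 1.   2.  -1.2] M [-0.77  0.06 -0.29] 0.0563 q [-0.28  0.23  1.93 -0.12  0.43 -0.17]
off [-0.8  0.  -0.4] w to ref0 [ 1.21e+00 -2.00e-03  1.00e-03]
```

>>> play_rows(
  deltas=[
    [[0,0,0,0.07,0,0,50]],
  ],
)

```text
time_s: 24.35
ee_pos: [0.5737, -0.1426, 0.1237]
eef_rot: [1.279, 1.009, -0.377]
force: [3.3, 0.4, 1.3]
grip_width: 0.0561
```

```bash
python3 st.py wf; python3 -c "
from ov2 import *
both('f')"
```

```text
[ 0.5737 -0.1426  0.1237] 24.35 tool F [ 0.5  3.5 -0.6] M [-0.8   0.06 -0.41] 0.0561 q [-0.28  0.23  1.93 -0.12  0.43 -0.1 ]
off [-0.8  0.  -0.4] w to ref0 [ 1.28e+00 -2.00e-03  1.00e-03]
t 24.4 tcp rel seat, tool ax [-17.8   0.1  -0.3] bit end height -43.2 lat y,z 0.1 0.3 w [-0.216 -0.001  0.002] F [ 1.1  3.2 -1. ] M [-0.47  0.08 -0.27] g 0.0561
```

View pics/wf.png

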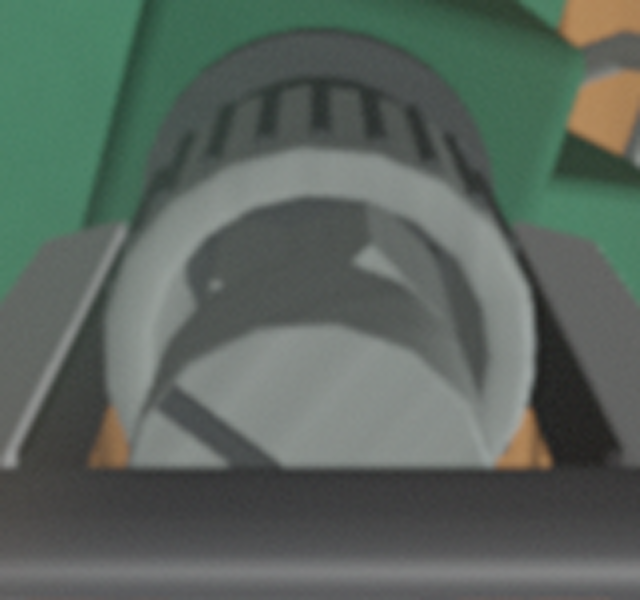

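>>> play_rows(
  deltas=[
    [[0,0,0,0.06,0,0,50]],
  ],
)

```text
time_s: 24.6
ee_pos: [0.5737, -0.1426, 0.1237]
eef_rot: [1.336, 1.008, -0.377]
force: [5.0, 2.6, 1.2]
grip_width: 0.0564
```

```bash
python3 st.py
```

```text
[ 0.5737 -0.1426  0.1237] 24.6 tool F [ 1.   4.6 -3.3] M [-0.92  0.22 -0.21] 0.0564 q [-0.28  0.23  1.93 -0.12  0.43 -0.04]
off [-0.8  0.1 -0.4] w to ref0 [ 1.337e+00 -2.000e-03  1.000e-03]
```

>>> play_rows(
  deltas=[
    [[0,0,0,0,0,0,50],[0,0,0,0,0,0,50]],
  ],
)

```text
time_s: 24.8
ee_pos: [0.5737, -0.1426, 0.1237]
eef_rot: [1.337, 1.008, -0.377]
force: [5.3, 0.8, 0.3]
grip_width: 0.0564
```

```bash
python3 st.py
```

```text
[ 0.5737 -0.1426  0.1237] 24.8 tool F [ 2.2  4.6 -1.6] M [-0.47  0.26 -0.02] 0.0564 q [-0.28  0.23  1.93 -0.12  0.43 -0.04]
off [-0.8  0.  -0.4] w to ref0 [ 1.337 -0.002  0.002]
```

>>> play_rows(
  deltas=[
    [[0,0,0,0,0,0,94],[0,0,0,0,0,0,94],[0,0,0,0,0,0,94],[0,0,0,0,0,0,94],[0,0,0,0,0,0,94],[0,0,0,0,0,0,94],[-15,0,0,0,0,0,94],[-30,0,0,0,0,0,94],[0,0,0,0,0,0,94],[0,0,0,0,0,0,94]],
  ],
)

```text
time_s: 25.8
ee_pos: [0.5514, -0.1338, 0.1619]
eef_rot: [1.341, 1.008, -0.377]
force: [1.1, 0.3, -0.0]
grip_width: 0.0941
```

```bash
python3 -c "
from ov2 import *
both('g')
w=viewer.camera('wrist');crop(w['img'],170,150,390,310,3.5,'pics/wg.png')"; python3 st.py
```

```text
t 25.8 tcp rel seat, tool ax [-62.9   0.1  -0.2] bit end height 1.9 lat y,z 0.1 0.4 w [-0.159 -0.001  0.003] F [ 0.5  0.9 -0.5] M [-0.06  0.01 -0.31] g 0.0941
[ 0.5511 -0.1339  0.1606] 25.95 tool F [ 0.  -0.8  0.3] M [ 0.02  0.01 -0.34] 0.094 q [-0.28  0.12  1.95 -0.11  0.51 -0.05]
off [-44.9  -0.9  -0.3] w to ref0 [ 1.341e+00 -1.000e-03 -0.000e+00]
```

View pics/wg.png

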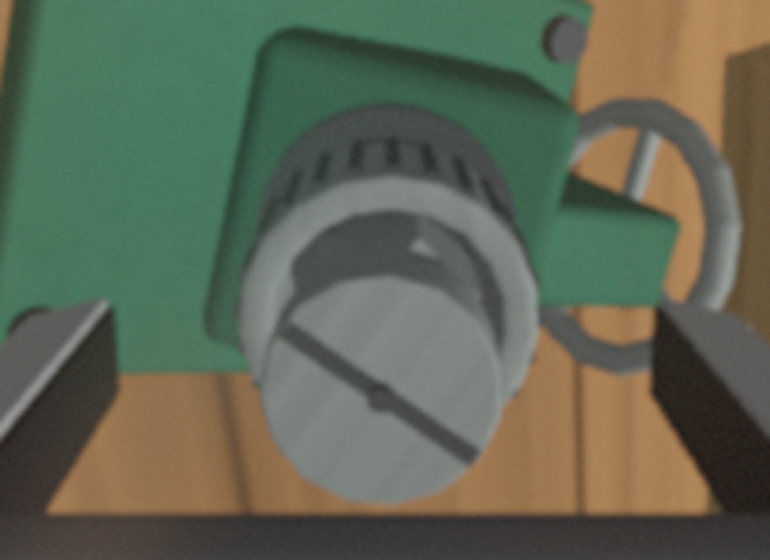

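View pics/g_scene.png

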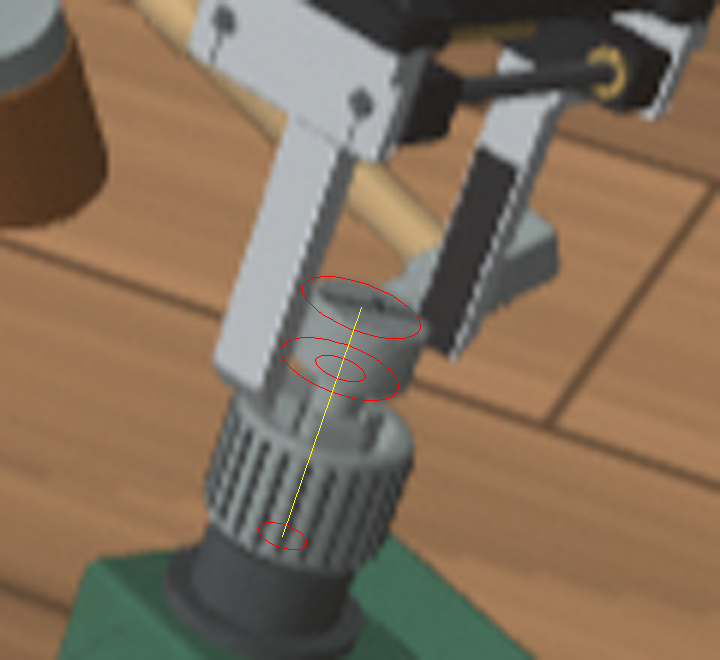

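>>> play_rows(
  deltas=[
    [[-30,0,0,0,0,0,94],[-40,0,0,0,0,0,94],[-40,0,0,0,0,0,94],[0,0,0,0,0,0,94],[0,0,0,0,0,0,94]],
  ],
)

```text
time_s: 26.45
ee_pos: [0.4969, -0.1123, 0.2545]
eef_rot: [1.34, 1.009, -0.377]
force: [0.3, -0.6, 0.2]
grip_width: 0.0939
```

```bash
python3 - <<'E'
from ov import *
th=np.linspace(0,2*np.pi,60); a=axis(); u=R.from_euler('z',YAW).apply([0,1,0]); v=np.cross(a,u); seat=MOUTH-a*.045
for n,half,k,bias in(("scene",50,7,(0,0)),("top",50,7,(0,0)),("wrist",60,6,(1,-1.3))):
    w=viewer.camera(n); c=cam(w); u0,v0=(proj(c,[MOUTH+a*.02])[0]-half).astype(int)
    big=cv2.resize(w["img"][v0:v0+2*half,u0:u0+2*half,::-1],None,fx=k,fy=k,interpolation=cv2.INTER_CUBIC)
    for r,h in((.029,.045),(.019,.063),(.019,.085)):
        P=seat+a*h+r*(np.cos(th)[:,None]*u+np.sin(th)[:,None]*v)
        cv2.polylines(big,[np.round((proj(c,P)+bias-[u0,v0]+.5)*k).astype(int)],True,(0,0,255),1)
    cv2.imwrite(f"pics/h_{n}.png",big)
print(now()[2]["time_s"])
E
```

```text
26.6
```

View pics/h_scene.png

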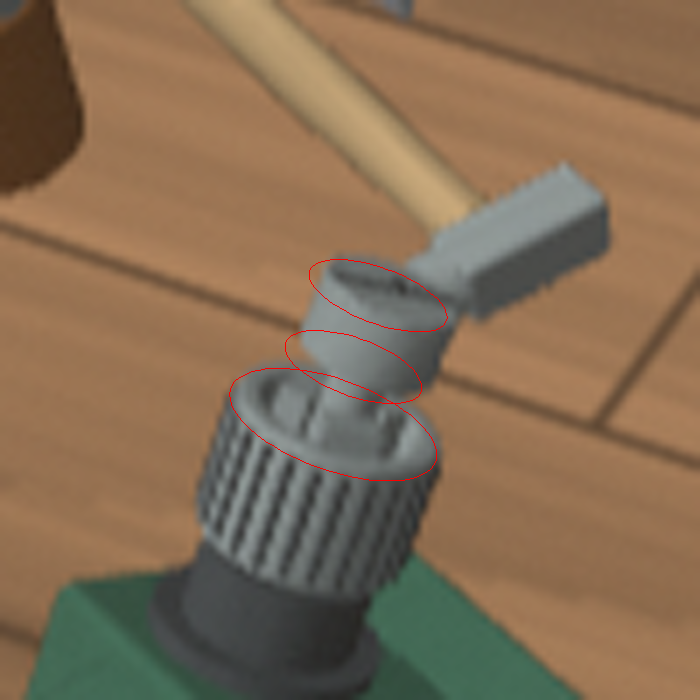

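View pics/h_wrist.png

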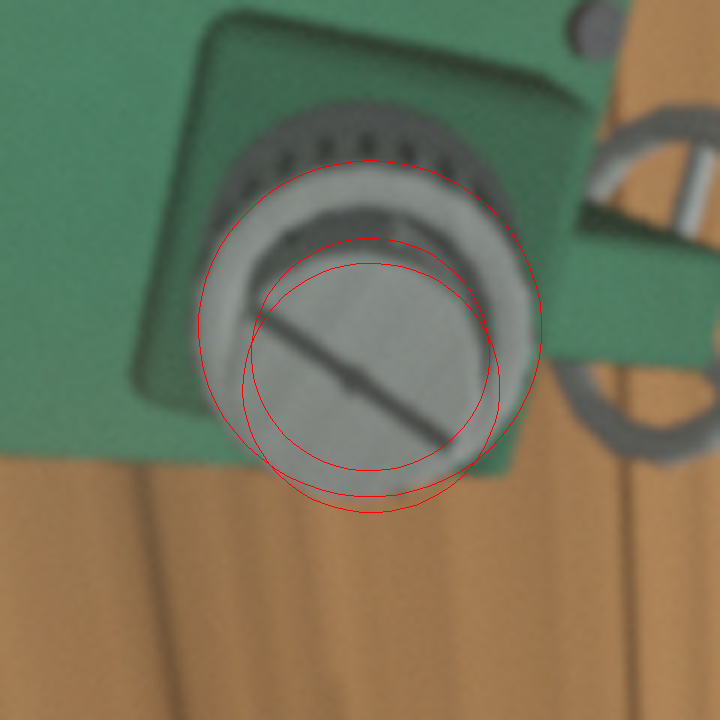

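View pics/b6_scene.png

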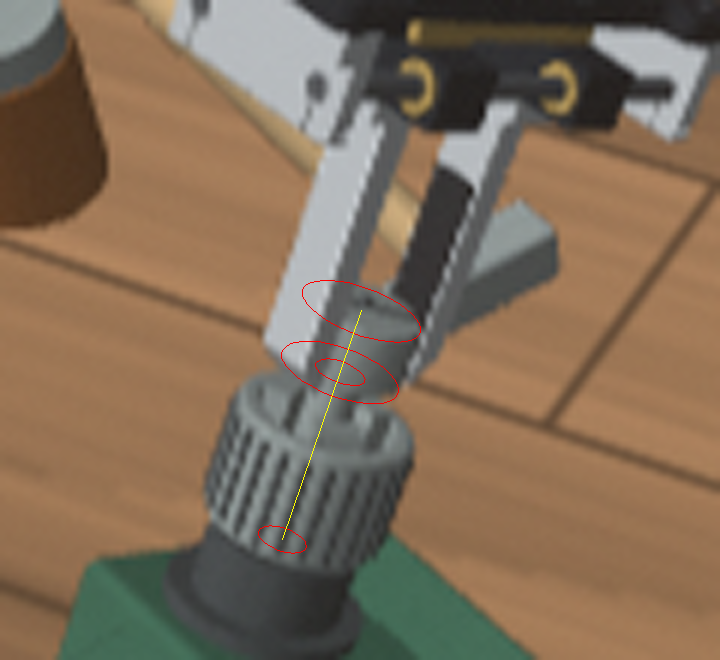

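```bash
cat > hd.py <<'E'
from ov import *
import sys
tag=sys.argv[1]
th=np.linspace(0,2*np.pi,60); a=axis(); u=R.from_euler('z',YAW).apply([0,1,0]); v=np.cross(a,u); seat=MOUTH-a*.045
w=viewer.camera("wrist"); c=cam(w); np.save(tag+".npy",c,allow_pickle=True); k=10
u0,v0=(proj(c,[MOUTH+a*.03])[0]-38).astype(int); print(u0,v0,now()[2]["time_s"])
im=w["img"][v0:v0+76,u0:u0+76,::-1].astype(float); im=np.clip((im-40)*1.6,0,255).astype(np.uint8)
cv2.imwrite(f"pics/{tag}.png",cv2.resize(im,None,fx=k,fy=k,interpolation=cv2.INTER_CUBIC))
E
python3 hd.py h1
```

```text
243 177 26.65
```

>>> play_rows(
  deltas=[
    [[0,0,0,-0.145,0,0,94],[0,0,0,-0.145,0,0,94],[0,0,0,-0.145,0,0,94],[0,0,0,-0.145,0,0,94],[0,0,0,-0.145,0,0,94],[0,0,0,-0.145,0,0,94],[0,0,0,-0.145,0,0,94],[0,0,0,-0.145,0,0,94],[0,0,0,-0.145,0,0,94],[0,0,0,0,0,0,94]],
  ],
)

```text
time_s: 27.65
ee_pos: [0.4967, -0.1123, 0.2536]
eef_rot: [0.033, 1.011, -0.378]
force: [0.1, -1.0, -0.0]
grip_width: 0.0943
```

```bash
python3 hd.py h2
```

```text
240 177 27.7
```

View pics/h1.png

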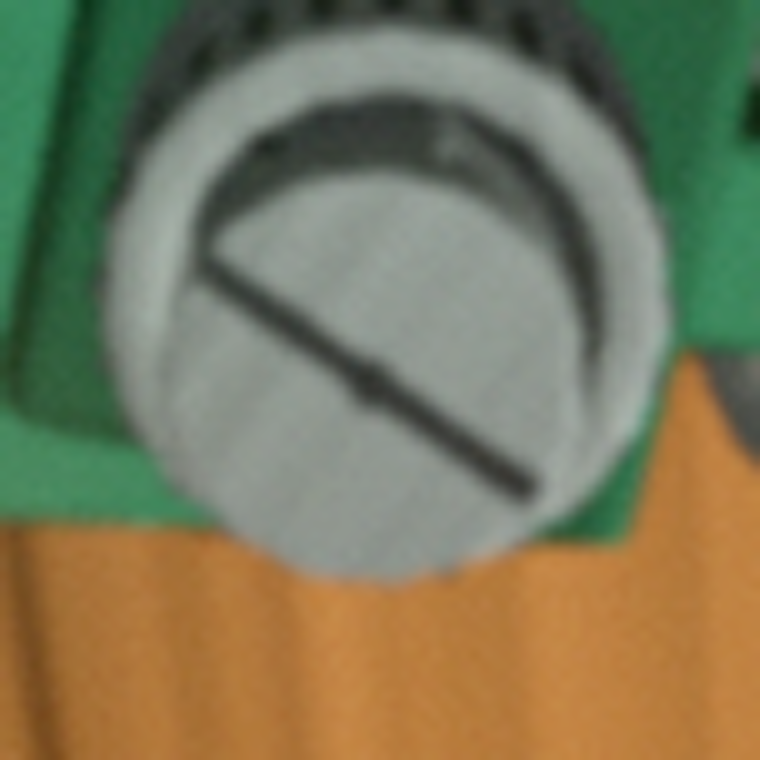

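View pics/h2.png

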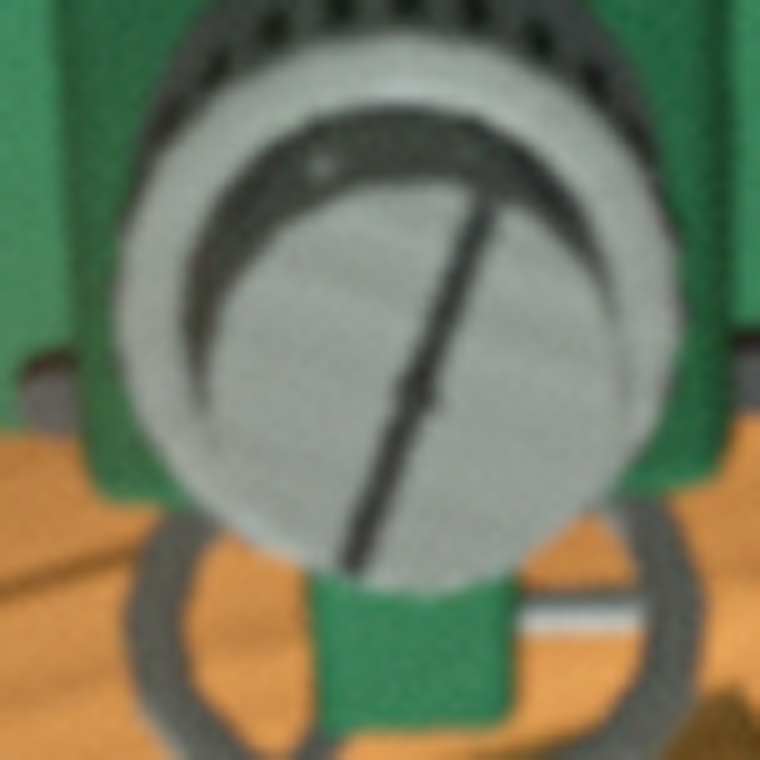

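```bash
python3 - <<'E'
from h import *
a=axis(); u=R.from_euler('z',YAW).apply([0,1,0]); v=np.cross(a,u); seat=MOUTH-a*.045
h=[np.load(f"h{i}.npy",allow_pickle=True).item() for i in(1,2)]
off=[np.array([243,177]),np.array([240,177])]
px=lambda i,p:np.array(p)/10-.45+off[i]
head=[px(0,[374,376]),px(1,[417,388])]
rim=[(px(0,[385.5,25])),(px(1,[399,31]))]
th=np.linspace(0,2*np.pi,180)
C=MOUTH+.029*(np.cos(th)[:,None]*u+np.sin(th)[:,None]*v)
def res(p):
    H=seat+a*(.085+p[2])+u*p[0]+v*p[1]; r=[]
    for i in(0,1):
        q=proj(h[i],C)+p[3:5]; r+=[(q[:,0].min()+q[:,0].max())/2-rim[i][0], q[:,1].min()-rim[i][1]]
        r+=list(proj(h[i],H)[0]+p[3:5]-head[i])
    return np.array(r)
s=least_squares(res,[0,0,0,0,0],x_scale=[.001,.001,.001,1,1]); print("u,v,depth mm",(s.x[:3]*1e3).round(2),"bias",s.x[3:].round(2),"res",res(s.x).round(2))
print("v dir world",v)
f=lambda q:res(np.r_[q[:2],0,q[2:]]); s=least_squares(f,[0,0,0,0],x_scale=[.001,.001,1,1]);print((s.x[:2]*1e3).round(2),s.x[2:],f(s.x).round(2))
# disc width
for i,wd in((0,42.0),(1,42.5)):
  for d in(-.003,0,.003,.006):
    P=seat+a*(.085+d)+.019*(np.cos(th)[:,None]*u+np.sin(th)[:,None]*v);q=proj(h[i],P);Q=proj(h[i],C);print(i,d,np.ptp(q[:,0]).round(2),"obs",wd,"rim",np.ptp(Q[:,0]).round(2),"obs 56.5")
E
```

```text
u,v,depth mm [ 2.23  1.98 -0.76] bias [ 0.21 -0.38] res [ 0.33  0.13  0.09  0.12 -0.52 -0.13  0.09 -0.12]
v dir world [-0.78775511  0.31190241 -0.5311862 ]
[2.29 2.06] [ 0.20771971 -0.4342165 ] [ 0.33  0.07  0.02  0.18 -0.52 -0.18  0.17 -0.07]
0 -0.003 42.43 obs 42.0 rim 57.27 obs 56.5
0 0 42.89 obs 42.0 rim 57.27 obs 56.5
0 0.003 43.35 obs 42.0 rim 57.27 obs 56.5
0 0.006 43.83 obs 42.0 rim 57.27 obs 56.5
1 -0.003 42.31 obs 42.5 rim 57.13 obs 56.5
1 0 42.76 obs 42.5 rim 57.13 obs 56.5
1 0.003 43.23 obs 42.5 rim 57.13 obs 56.5
1 0.006 43.7 obs 42.5 rim 57.13 obs 56.5
```

```bash
python3 - <<'E'
from h import *
a=axis(); u=R.from_euler('z',YAW).apply([0,1,0]); v=np.cross(a,u); seat=MOUTH-a*.045
plan(seat+a*.064+u*.002+v*.0018,toolR(.03),n=4)
E
```

```text
n 4 D [ 53.4 -19.2 -91.8] w [-0.009  0.     0.   ] q [-0.26 -0.13  1.97 -0.09  0.75 -1.37] t 27.7
[27.0, 0.5, -0.2, -0.002, 0.0, 0.0]
[27.0, 0.5, -0.2, -0.002, 0.0, 0.0]
[27.0, 0.5, -0.2, -0.002, 0.0, 0.0]
[27.0, 0.5, -0.2, -0.002, 0.0, 0.0]
```

>>> play_rows(
  deltas=[
    [[27,0.5,-0.2,0,0,0,70],[27,0.5,-0.2,0,0,0,70],[27,0.5,-0.2,0,0,0,70],[17,0.5,-0.2,0,0,0,70],[10,0,0,0,0,0,70],[0,0,0,0,0,0,70],[0,0,0,0,0,0,70],[0,0,0,0,0,0,70]],
  ],
  grip_force=10,
)

```text
time_s: 28.5
ee_pos: [0.5504, -0.1313, 0.1639]
eef_rot: [0.036, 1.008, -0.377]
force: [0.7, -0.2, -0.2]
grip_width: 0.0701
```

```bash
cat > hp.py <<'E'
from h import *
a=axis(); u=R.from_euler('z',YAW).apply([0,1,0]); v=np.cross(a,u); seat=MOUTH-a*.045
p,Rc,o=now(); d=(p-seat)*1e3; print("t",o["time_s"],"u,v,a mm",(d@u).round(2),(d@v).round(2),(d@a).round(2),"F tool",Rc.inv().apply(o["force"]).round(1),"M",Rc.inv().apply(o["moment"]).round(2),"g",round(o["grip_width"],4))
E
python3 hp.py
```

```text
t 28.5 u,v,a mm 2.26 0.57 65.54 F tool [0.6 0.1 0.5] M [-0.03  0.28 -0.03] g 0.0701
```

>>> play_rows(
  deltas=[
    [[0,0,0,0,0,0,30],[0,0,0,0,0,0,30],[0,0,0,0,0,0,30],[0,0,0,0,0,0,30],[0,0,0,0,0,0,30]],
  ],
)

```text
time_s: 29.0
ee_pos: [0.5502, -0.1318, 0.1631]
eef_rot: [0.034, 1.009, -0.379]
force: [-4.0, -3.6, 2.7]
grip_width: 0.0379
```

```bash
python3 hp.py
```

```text
t 29.0 u,v,a mm 1.73 1.08 64.87 F tool [-3.5 -4.9 -0.4] M [ 0.06  0.28 -1.2 ] g 0.0379
```

>>> play_rows(
  deltas=[
    [[-0.6,0,0,0,0,0,30],[-0.6,0,0,0,0,0,30],[0,0,0,0,0,0,30]],
  ],
  grip_force=30,
)

```text
time_s: 29.3
ee_pos: [0.5498, -0.1317, 0.1631]
eef_rot: [0.034, 1.01, -0.379]
force: [11.8, -9.4, -13.6]
grip_width: 0.0376
```

```bash
python3 hp.py
```

```text
t 29.3 u,v,a mm 1.64 1.4 65.11 F tool [19.2 -4.2  5.1] M [ 0.03 -0.86 -0.95] g 0.0376
```

>>> play_rows(
  deltas=[
    [[0,-0.7,0,0,0,0,30],[0,-0.7,0,0,0,0,30],[0,0,0,0,0,0,30]],
  ],
)

```text
time_s: 29.6
ee_pos: [0.5496, -0.1322, 0.1632]
eef_rot: [0.037, 1.009, -0.376]
force: [14.6, -1.0, -13.0]
grip_width: 0.0375
```

```bash
python3 hp.py
```

```text
t 29.6 u,v,a mm 1.15 1.34 65.21 F tool [18.5  4.6  4.7] M [ 0.06 -0.68  1.01] g 0.0375
```

>>> play_rows(
  deltas=[
    [[1,-0.5,0.7,0,0,0,30],[1,-0.5,0.7,0,0,0,30],[0.7,0,0,0,0,0,30],[0,0,0,0,0,0,30]],
  ],
)

```text
time_s: 30.0
ee_pos: [0.551, -0.1335, 0.1634]
eef_rot: [0.037, 1.009, -0.376]
force: [-18.1, 12.3, 18.9]
grip_width: 0.0375
```

```bash
python3 hp.py
```

```text
t 30.0 u,v,a mm 0.45 -0.31 64.38 F tool [-27.3   4.5  -8.1] M [0.06 1.97 0.87] g 0.0375
```

>>> play_rows(
  deltas=[
    [[-1.5,0,0,0,0,0,30],[0,0,0,0,0,0,60],[0,0,0,0,0,0,94],[0,0,0,0,0,0,94],[0,0,0,0,0,0,94],[0,0,0,0,0,0,94],[-40,0,0,0,0,0,94],[-45,0,0,0,0,0,94],[0,0,0,0,0,0,94],[0,0,0,0,0,0,94]],
  ],
)

```text
time_s: 31.0
ee_pos: [0.5085, -0.1173, 0.2364]
eef_rot: [0.036, 1.007, -0.377]
force: [-0.9, -0.6, 0.5]
grip_width: 0.094
```

```bash
python3 hp.py; python3 hd.py h3
```

```text
t 31.0 u,v,a mm -0.16 -0.51 150.4 F tool [-0.7 -0.9 -0.2] M [ 0.01  0.3  -0.05] g 0.094
240 181 31.05
```

View pics/h3.png

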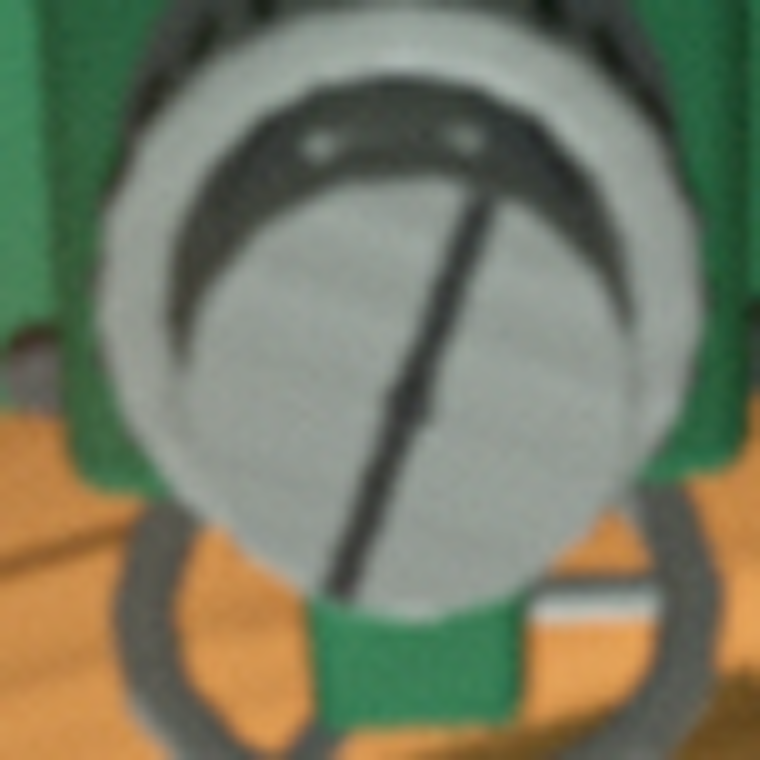

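```bash
python3 - <<'E'
from h import *
a=axis()
plan(MOUTH-a*.028,toolR(.45),n=5)
E
```

```text
n 5 D [  65.7  -25.7 -112.1] w [ 0.414  0.002 -0.   ] q [-0.27 -0.08  1.97 -0.09  0.69 -1.37] t 31.05
[26.5, 0.1, 0.0, 0.083, 0.0, -0.0]
[26.5, 0.1, 0.0, 0.083, 0.0, -0.0]
[26.5, 0.1, 0.0, 0.083, 0.0, -0.0]
[26.5, 0.1, 0.0, 0.083, 0.0, -0.0]
[26.5, 0.1, 0.0, 0.083, 0.0, -0.0]
```

>>> play_rows(
  deltas=[
    [[0,0,0,0.138,0,0,94],[0,0,0,0.138,0,0,94],[0,0,0,0.138,0,0,94],[30,0,0,0,0,0,94],[30,0,0,0,0,0,94],[30,0,0,0,0,0,94],[25,0,0,0,0,0,94],[17,0,0,0,0,0,94],[0,0,0,0,0,0,94],[0,0,0,0,0,0,94]],
  ],
  grip_force=15,
)

```text
time_s: 32.05
ee_pos: [0.5733, -0.1431, 0.1228]
eef_rot: [0.449, 1.011, -0.378]
force: [-1.4, -0.6, 1.3]
grip_width: 0.094
```

```bash
python3 st.py
```

```text
[ 0.5733 -0.1431  0.1228] 32.05 tool F [-1.7 -1.1  0.2] M [ 0.01  0.22 -0.15] 0.094 q [-0.28  0.23  1.93 -0.12  0.43 -0.93]
off [-0.1 -0.6 -0.5] w to ref0 [ 0.45   0.    -0.001]
```

>>> play_rows(
  deltas=[
    [[0,0,0,0,0,0,50],[0,0,0,0,0,0,50],[0,0,0,0,0,0,50],[0,0,0,0,0,0,50],[0,0,0,0,0,0,50]],
  ],
)

```text
time_s: 32.55
ee_pos: [0.5738, -0.1432, 0.1241]
eef_rot: [0.449, 1.009, -0.377]
force: [-0.2, -0.1, 0.0]
grip_width: 0.0573
```

```bash
python3 st.py
```

```text
[ 0.5738 -0.1432  0.1241] 32.55 tool F [-0.1 -0.2 -0. ] M [-0.04  0.18 -0.16] 0.0573 q [-0.28  0.23  1.93 -0.12  0.43 -0.93]
off [-1.  -0.   0.4] w to ref0 [ 0.45  -0.002  0.   ]
```

>>> play_rows(
  deltas=[
    [[0,0,0,0,0,0,50],[0,0,0,0,0,0,50],[0,0,0,0.06,0,0,50],[0,0,0,0.06,0,0,50]],
  ],
  grip_force=60,
)

```text
time_s: 32.95
ee_pos: [0.5738, -0.1432, 0.1241]
eef_rot: [0.57, 1.009, -0.378]
force: [-3.0, 1.8, 4.0]
grip_width: 0.0563
```

```bash
python3 st.py
```

```text
[ 0.5738 -0.1432  0.1241] 32.95 tool F [-5.2  0.1 -1. ] M [-0.68  0.35 -0.24] 0.0563 q [-0.28  0.23  1.93 -0.12  0.43 -0.81]
off [-0.9  0.1  0.4] w to ref0 [ 0.571 -0.002  0.   ]
```

>>> play_rows(
  deltas=[
    [[0,0,0,0.06,0,0,50]],
  ],
)

```text
time_s: 33.05
ee_pos: [0.5738, -0.1432, 0.1241]
eef_rot: [0.63, 1.009, -0.378]
force: [-2.9, 1.9, 4.1]
grip_width: 0.0562
```

```bash
python3 st.py
```

```text
[ 0.5738 -0.1432  0.1241] 33.05 tool F [-5.3  0.1 -1. ] M [-0.79  0.32 -0.29] 0.0562 q [-0.28  0.23  1.93 -0.12  0.43 -0.75]
off [-0.9  0.1  0.5] w to ref0 [ 0.631 -0.002  0.   ]
```

>>> play_rows(
  deltas=[
    [[0,0,0,0.05,0,0,50]],
  ],
)

```text
time_s: 33.15
ee_pos: [0.5738, -0.1432, 0.1241]
eef_rot: [0.68, 1.009, -0.378]
force: [-3.2, 1.9, 4.3]
grip_width: 0.0566
```

```bash
python3 st.py
```

```text
[ 0.5738 -0.1432  0.1241] 33.15 tool F [-5.6 -0.  -1. ] M [-0.89  0.26 -0.3 ] 0.0566 q [-0.28  0.23  1.93 -0.12  0.43 -0.7 ]
off [-0.9  0.   0.4] w to ref0 [ 0.68  -0.002  0.   ]
```

>>> play_rows(
  deltas=[
    [[0,0,0,0,0,0,50],[0,0,0,0,0,0,94],[0,0,0,0,0,0,94],[0,0,0,0,0,0,94],[0,0,0,0,0,0,94],[0,0,0,0,0,0,94],[0,0,0,0,0,0,94],[-25,0,0,0,0,0,94],[-40,0,0,0,0,0,94],[-45,0,0,0,0,0,94]],
  ],
)

```text
time_s: 34.15
ee_pos: [0.5183, -0.1213, 0.217]
eef_rot: [0.679, 1.011, -0.378]
force: [0.0, 0.8, 1.2]
grip_width: 0.094
```

>>> play_rows(
  deltas=[
    [[-20,0,0,0,0,0,94],[0,0,0,-0.14,0,0,94],[0,0,0,-0.14,0,0,94],[0,0,0,-0.14,0,0,94],[0,0,0,-0.14,0,0,94],[0,0,0,0,0,0,94],[0,0,0,0,0,0,94]],
  ],
)

```text
time_s: 34.85
ee_pos: [0.5094, -0.1177, 0.2339]
eef_rot: [0.124, 1.009, -0.377]
force: [-0.1, 0.2, 0.9]
grip_width: 0.0943
```

```bash
python3 hp.py; python3 hd.py h4; python3 - <<'E'
from station import viewer
from h import *
w=viewer.camera("scene");cv2.imwrite("pics/fin_s.png",w["img"][:,:,::-1])
E
```

```text
t 34.85 u,v,a mm -0.18 0.0 147.77 F tool [-0.8  0.2  0.3] M [-0.04  0.24 -0.02] g 0.0943
241 182 34.9
```

View pics/h4.png

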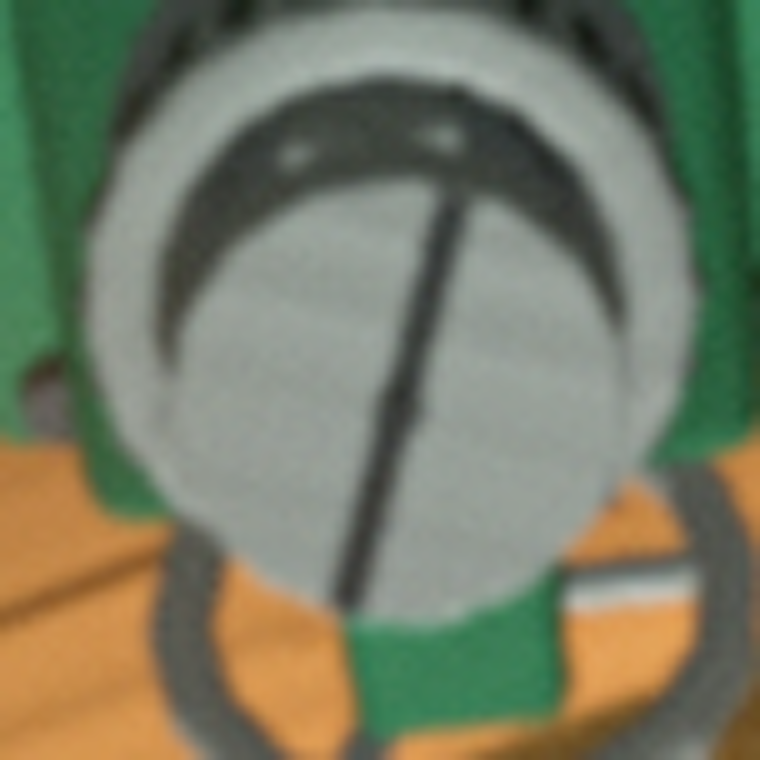

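View pics/fin_s.png

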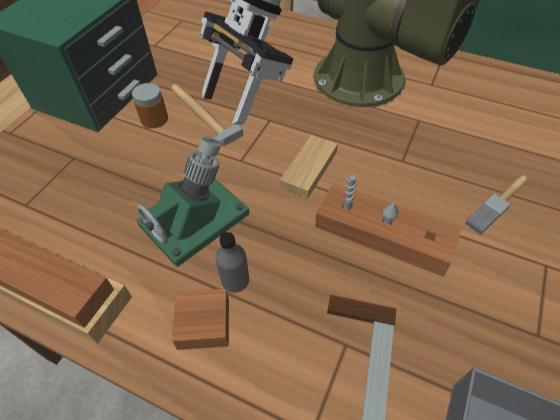

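The final views show the bit centred in the chuck (head centre at x=399, rim centre at x=394 in the 10× crop). The bottle is upright at (232,265), the auger (350,192) and cone (390,212) are still in the rack, and the gripper touches nothing.

```bash
python3 -c "
from station import hand_in
print(hand_in())"
```

```text
the job is handed in; nothing more can be done
None
```

The flat-headed bit is in the chuck, seated and clamped. The job was handed in at about 35 s of the 67 s allowed.

**What I did**
- **Opening:** I turned the sleeve counterclockwise until the turning moment rose from about 0.25 to 1.55 N·m at the stop. I then gripped it again and pushed to the stop a second time.
- **Fitting:** I took the flat bit from the rack and lowered it along the chuck's axis. It met no resistance until firm contact (about 35 N) at the expected floor depth.
- **Tightening:** I turned the sleeve clockwise to about 0.9 N·m, which I estimate is 0.3 to 0.4 rad past touching the shank.

**What the checks showed**
- **Tilt, mended:** After the first tightening the head sat about 3 mm off the axis, a tilt of roughly 2°. I gripped the head, nudged it onto the axis and tightened again to 0.89 N·m. The last wrist picture shows the head within about 1 mm of the axis sideways.
- **Hold:** Before the re-tightening, a pull of about 19 N moved the bit only about 0.2 mm. I did not repeat the pull afterwards.
- **Depth:** Two wrist views before the nudge put the bit within about 1 mm of fully seated, and I pressed it down again during the nudge.
- **Other items:** The other two bits stand in the rack, the bottle is upright, and the gripper is clear of everything.

**Disagreements and limits**
- The cameras differed by 2 to 5 mm on the mouth position, mostly along the axis. I settled this by feel when gripping the sleeve and touching the floor.
- The jaw opening measured from the picture was about 21.5 mm against the nominal 22 mm, which is within the reading error.
- The sleeve angle could not be read directly; it is inferred from how far I turned it and the moment felt.

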